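Clear the medicine counter after rinsing the tumblers

ROBOT

A 6-joint arm with a two-finger parallel gripper is mounted at the origin on the work surface. World frame = base frame: x ahead of the robot, y to its left, z up, the work surface at z = 0. Lengths are in m, angles in rad, forces in N, time in s.
With the tool pointing down it reaches from about 0.35 to 0.975 m from the base axis. Payload 7.1 kg.
Tool frame: the origin (TCP) lies at the very end of the fingers, on their centre line; the grasp point (between the pads) lies ctrl.grasp_offset behind it (ctrl.grasp_offset is the distance from the TCP to the grasp point, in m); z points along the fingers, y is the line along which they close (so a half turn about z gives the same grasp; the last joint's range is limited). The gripper opens to 88 mm and grips with 3 to 60 N. Pads are 20 mm wide; open, the fingers measure 115 mm over their backs; the gripper's body (75 mm by 178 mm) begins 61 mm behind the grasp point.
Start: joints at [1.211, 0.423, 1.63, -0, 1.089, -0.019], TCP at [0.209, 0.589, 0.223] pointing down, gripper open.
Joint ranges: [-3, 3], [-0.9, 2.11], [0.09, 2.58], [-1.31, 4.45], [0.11, 2.69], [-2.54, 2.54]. Speed limits (rad/s): [2.39, 2.39, 3.01, 3.14, 3.14, 3.14].

INTERFACE

Orientations are given as a rotation vector (axis times angle).
In Python, from rig import ctrl, imaging gives the robot as it stands.
- The arm moves only by the tool move_arm, never from a script. Its argument "steps" is a list that holds one entry, the list of rows, each a list of 4 numbers: the shift along the tool's x, y, z normalised to -1 to 1, where 1 is 3 cm, then the turn about the tool's z normalised to -1 to 1, where 1 is 360 degrees. In form: [[[x, y, z, roll], ...]]. A call has 1 to 5 rows; each row shifts and turns the commanded pose from where the row before left it, along the tool's axes as they then stand; what a row does not reach is not made up. A row lasts 1/12 s, in which the tool goes at most 41.7 mm and 7.16 degrees, less where a joint would pass 70% of its speed; a pose out of reach is approached as far as the arm can. A call with a number of a shift or a turn outside -1 to 1 is refused whole. A call with a gripper value outside its range is refused whole. "jaw" is the opening, from -1 (shut) to 1 (fully open), set as the call begins (left out, the last holds). The fingers move at their own pace and stop on an object; "squeeze" is the grip in N (left out, the last holds). Time passes only in rows, so rows that do not move let the fingers close. It gives the time, the measured TCP pose, the force, the opening and the grip force at its end, in the units of the state.
- ctrl.sense(): the state, without advancing time (a new reading comes with each control period).
- imaging.snapshot(name): name is "scene" or "top"; returns a dict with "image" (420x560x3 uint8, red, green, blue), "fx", "fy", "cx", "cy" (pixels), "dist_coeffs" ([k1, k2, p1, p2, k3] as OpenCV has them; the pictures are not rectified), "position" and "orientation" of the camera in the world. Camera axes: x right, y up, looking along -z (the intrinsics and any distortion apply to the point x, -y, -z); pixel columns grow to the right and rows downward; lengths in m; the calibration is good to about 2 mm. A picture is of the moment at which its call begins. There is no depth.
- ctrl.hand_in(): hands the job in; it is judged then, once.
The state is a dict: "t": time; "joints": joint angles; "qvel": joint speeds; "tau": joint torques, N m; "tcp_pos": TCP position; "ee_rot": TCP orientation; "wrist_force": force on the tool from outside, world axes, zero at the start; "wrist_torque": the same for the moment, N m; "opening": opening from 0.0 (shut) to 1.0 (fully open); "grasp_force": force on a finger pad.
Only numpy, scipy, OpenCV 4.12 (cv2) and the standard library are available. Lean on these libraries where they do the work, as an engineer would, in place of code of your own. Each camera call takes 0.05 s, during which the arm holds its last target. There are 200 camera calls.

TASK

Clear up the medicine counter after the rinse: carry the tray to the white tub, tip it so that all the leftover cleaning tablets slide off into the tub, and put the empty tray back flat on the middle of its cork mat. Put every tumbler upside down over a peg of the drying rack, one to a peg and fully down with its rim resting on the board. Do not disturb the clock or the pill bottle.

Things in the scene. Friction and masses are not known exactly. Their poses are not given: they have to be found in the camera images.
- tumbler1: octagonal green tumbler with a grey foot, 60 mm across flats, straight-sided, 100 mm tall, base (foot) 22 mm thick, walls 4 mm, inside 52 mm wide and 78 mm deep, about 0.2 kg; starts lying on a flat (so two flats stand vertical), mouth roughly towards the robot; origin: centre of the base's outer face; +z points out of the mouth. Three or four are present
- tumbler2: octagonal green tumbler with a grey foot, 60 mm across flats, straight-sided, 100 mm tall, base (foot) 22 mm thick, walls 4 mm, inside 52 mm wide and 78 mm deep, about 0.2 kg; starts lying on a flat (so two flats stand vertical), mouth roughly towards the robot; origin: centre of the base's outer face; +z points out of the mouth. Three or four are present
- tumbler3: octagonal green tumbler with a grey foot, 60 mm across flats, straight-sided, 100 mm tall, base (foot) 22 mm thick, walls 4 mm, inside 52 mm wide and 78 mm deep, about 0.2 kg; starts lying on a flat (so two flats stand vertical), mouth roughly towards the robot; origin: centre of the base's outer face; +z points out of the mouth. Three or four are present
- tumbler4: octagonal green tumbler with a grey foot, 60 mm across flats, straight-sided, 100 mm tall, base (foot) 22 mm thick, walls 4 mm, inside 52 mm wide and 78 mm deep, about 0.2 kg; starts lying on a flat (so two flats stand vertical), mouth roughly towards the robot; origin: centre of the base's outer face; +z points out of the mouth. Three or four are present
- peg1 (a point): tip of an upright steel drying peg, 24 mm diameter, round top, 78 mm above the top of the grey rack board (fixed, 70 x 460 mm, 12 mm thick); four pegs stand in a row 130 mm apart
- peg2 (a point): tip of an upright steel drying peg, 24 mm diameter, round top, 78 mm above the top of the grey rack board (fixed, 70 x 460 mm, 12 mm thick); four pegs stand in a row 130 mm apart
- peg3 (a point): tip of an upright steel drying peg, 24 mm diameter, round top, 78 mm above the top of the grey rack board (fixed, 70 x 460 mm, 12 mm thick); four pegs stand in a row 130 mm apart
- peg4 (a point): tip of an upright steel drying peg, 24 mm diameter, round top, 78 mm above the top of the grey rack board (fixed, 70 x 460 mm, 12 mm thick); four pegs stand in a row 130 mm apart
- tray: aluminium tray 200 x 120 mm, about 0.22 kg, 4 mm floor, rim 20 mm high (from the underside) at the back and sides, none at the front (+x); upright black grip plate on the centreline, 14 mm thick (y), from x = -96 to -40 mm, top 70 mm above the underside; starts on the mat; origin: centre of the underside, z up, x to the open front
- tray_lip (a point): middle of the lower edge of the tray's open front, 100 mm ahead of the tray's origin along its x axis
- mat: thin cork mat, fixed, 240 x 150 x 3 mm, on which the tray stands at the start; origin: centre of its underside; x along its length
- tub: white open-topped plastic tub, fixed, 150 x 150 x 70 mm, walls and floor 5 mm; origin: centre of its underside, axes along its sides
- tablet1: white pressed cleaning tablet, block 36 x 27 x 15 mm (x, y, z), 20 g, loose on the tray; it slides off when the tray is tipped beyond about 40 degrees; origin: centre of its underside. There may be three to five
- tablet2: white pressed cleaning tablet, block 36 x 27 x 15 mm (x, y, z), 20 g, loose on the tray; it slides off when the tray is tipped beyond about 40 degrees; origin: centre of its underside. There may be three to five
- tablet3: white pressed cleaning tablet, block 36 x 27 x 15 mm (x, y, z), 20 g, loose on the tray; it slides off when the tray is tipped beyond about 40 degrees; origin: centre of its underside. There may be three to five
- tablet4: white pressed cleaning tablet, block 36 x 27 x 15 mm (x, y, z), 20 g, loose on the tray; it slides off when the tray is tipped beyond about 40 degrees; origin: centre of its underside. There may be three to five
- tablet5: white pressed cleaning tablet, block 36 x 27 x 15 mm (x, y, z), 20 g, loose on the tray; it slides off when the tray is tipped beyond about 40 degrees; origin: centre of its underside. There may be three to five
- clock: white alarm clock, 45 x 100 x 100 mm, standing loose beyond the mat; leave alone; origin: centre of the underside
- pill_bottle: orange pill bottle with white cap, 54 mm diameter, 90 mm tall, standing loose at the right; leave alone; origin: centre of the underside
Mind the look-alikes: they are no part of the job. Leave any purple or yellow look-alike of the tumbler3 alone. Leave any red look-alike of the tray alone.

How it is judged:
On the way:
1. the tray is tipped by more than 0.4 rad with its open front over the tub (angle between tray's own z axis and vertical above 0.4 rad and horizontal distance between tray_lip and tub below 0.11 m and height (world z) of tray_lip above 0.02 m), for 0.2 s.
At the end, for the whole second after the job is handed in: every tumbler mouth down on a peg (within 20 mm of its axis, 0.12 rad of vertical, base 105 to 119 mm above the table); every tablet in the tub below its rim; the tray flat (0.06 rad) on its mat, centres within 50 mm; all at rest ((horizontal distance between tumbler1 and peg1 below 0.02 m or horizontal distance between tumbler1 and peg2 below 0.02 m or horizontal distance between tumbler1 and peg3 below 0.02 m or horizontal distance between tumbler1 and peg4 below 0.02 m) and angle between each of tumbler1, tumbler2, tumbler3, tumbler4's own z axis and vertical above 3.02159 rad and height (world z) of tumbler1 between 0.105 and 0.119 m and linear speed of each of tumbler1, tumbler2, tumbler3, tumbler4, tablet1, tablet2, tablet3, tablet4, tablet5, tray below 0.02 m/s and (horizontal distance between tumbler2 and peg1 below 0.02 m or horizontal distance between tumbler2 and peg2 below 0.02 m or horizontal distance between tumbler2 and peg3 below 0.02 m or horizontal distance between tumbler2 and peg4 below 0.02 m) and height (world z) of tumbler2 between 0.105 and 0.119 m and (horizontal distance between tumbler3 and peg1 below 0.02 m or horizontal distance between tumbler3 and peg2 below 0.02 m or horizontal distance between tumbler3 and peg3 below 0.02 m or horizontal distance between tumbler3 and peg4 below 0.02 m) and height (world z) of tumbler3 between 0.105 and 0.119 m and (horizontal distance between tumbler4 and peg1 below 0.02 m or horizontal distance between tumbler4 and peg2 below 0.02 m or horizontal distance between tumbler4 and peg3 below 0.02 m or horizontal distance between tumbler4 and peg4 below 0.02 m) and height (world z) of tumbler4 between 0.105 and 0.119 m and x of tablet1 in the frame of tub between -0.073 and 0.073 m and y of tablet1 in the frame of tub between -0.073 and 0.073 m and height (world z) of each of tablet1, tablet2, tablet3, tablet4, tablet5 below 0.068 m and x of tablet2 in the frame of tub between -0.073 and 0.073 m and y of tablet2 in the frame of tub between -0.073 and 0.073 m and x of tablet3 in the frame of tub between -0.073 and 0.073 m and y of tablet3 in the frame of tub between -0.073 and 0.073 m and x of tablet4 in the frame of tub between -0.073 and 0.073 m and y of tablet4 in the frame of tub between -0.073 and 0.073 m and x of tablet5 in the frame of tub between -0.073 and 0.073 m and y of tablet5 in the frame of tub between -0.073 and 0.073 m and horizontal distance between tray and mat below 0.05 m and angle between tray's own z axis and vertical below 0.06 rad and height (world z) of tray below 0.01 m); the robot touches nothing.
It fails at once if the clock is moved by more than 30 mm (distance of clock from where it was at the start of the episode above 0.03 m).
It fails at once if the pill bottle is moved by more than 30 mm (distance of pill_bottle from where it was at the start of the episode above 0.03 m).
Of tumbler1, tumbler2, tumbler3, tumbler4 only 3 to 4 are there at a start; the rules pass over those that are not, and their reading is None.
Of tablet1, tablet2, tablet3, tablet4, tablet5 only 3 to 5 are there at a start; the rules pass over those that are not, and their reading is None.
At some moment in a run one of tumbler1, tumbler2, tumbler3, tumbler4, tray may be knocked a few centimetres aside while the robot is not near it.
It also fails if it takes over 208 s, if anything falls off the work surface, if the arm or the gripper's body presses on something with over 40 N, if the wrist force passes 120 N, or if a joint passes its speed limit or range.

## Working session

There is one attempt and no reset: what is moved stays moved. The work goes in short steps, Python scripts to look and compute and a tool call to move; the robot and the scene stay as the last step left them, time stands still between calls to the robot, and variables do not carry over. Pictures are saved under pics/ and viewed, at most 14 in all, crops included, and the job is handed in when it is done.

Besides the shell and the picture viewer there is one more tool, called after "Emit:" as a command line: name --argument value ..., lists and objects as JSON in quotes. move_arm: Moves the arm, as the interface text tells. Scaled input: -1 to 1 covers 3 cm each way for a shift and 360 degrees each way for a turn. Its arguments: {"type":"object","properties":{"steps":{"type":"array"},"jaw":{"type":"number"},"squeeze":{"type":"number"}},"required":["steps"]}

```bash
mkdir -p pics; ls; python3 - <<'E'
from rig import ctrl, imaging
import cv2
print(ctrl.grasp_offset, ctrl.sense())
for n in("scene","top"):
    s=imaging.snapshot(n); cv2.imwrite(f"pics/{n}0.png",s["image"][:,:,::-1])
    print({k:v for k,v in s.items() if k!="image"})
E
```

```text
pics
0.0187 {'t': 0.0, 'joints': array([ 1.21100523e+00,  4.23830595e-01,  1.63066004e+00, -5.42869860e-07,
        1.08862464e+00, -1.90269333e-02]), 'qvel': array([ 0.00016774,  0.00013021, -0.00049668, -0.00107604,  0.00194577,
       -0.0003712 ]), 'tau': array([ 1.37842952e-03, -5.44623399e+01, -2.73664051e+01,  6.43825997e-02,
        2.27791368e-02, -1.11513459e-04]), 'tcp_pos': array([0.20867835, 0.58855193, 0.22191988]), 'ee_rot': array([-5.32635967e-01, -3.09581970e+00,  2.34888251e-03]), 'wrist_force': array([ 0.28893103,  0.9122824 , -0.81903754]), 'wrist_torque': array([0.01908164, 0.064486  , 0.00727502]), 'grasp_force': 0.0, 'opening': 0.9981177339427618}
{'fx': 522.6124497835588, 'fy': 522.6124497835588, 'cx': 275.2249747760668, 'cy': 205.05907826593386, 'dist_coeffs': array([-0.17192224,  0.        ,  0.        ,  0.        ,  0.        ]), 'position': array([1.1188263 , 0.80208215, 0.97925449]), 'orientation': array([0.33713233, 1.02102301, 2.28271696])}
{'fx': 433.6214489298692, 'fy': 433.6214489298692, 'cx': 272.0276608813834, 'cy': 209.12392987419904, 'dist_coeffs': array([0.03225054, 0.        , 0.        , 0.        , 0.        ]), 'position': array([4.58244050e-01, 2.48814977e-04, 1.33674610e+00]), 'orientation': array([ 0.05825122, -0.01787377, -1.55429854])}
```

View pics/scene0.png

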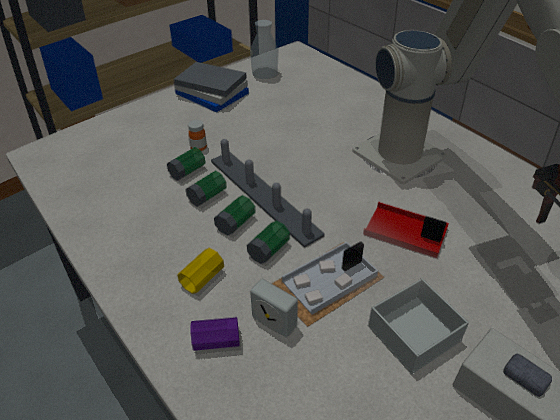

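View pics/top0.png

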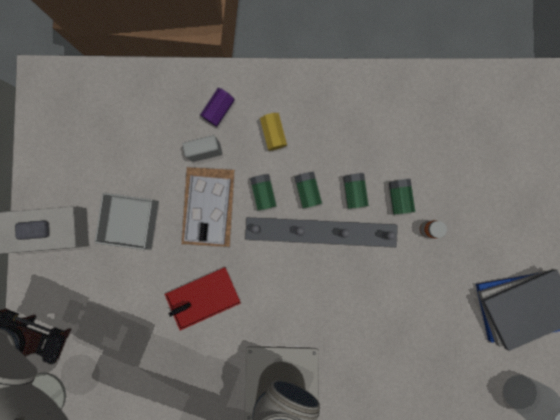

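```bash
cat > h.py <<'E'
from rig import ctrl, imaging
import cv2, numpy as np
from scipy.spatial.transform import Rotation as R
def ray(s,uv):
    K=np.array([[s["fx"],0,s["cx"]],[0,s["fy"],s["cy"]],[0,0,1]])
    p=cv2.undistortPoints(np.array(uv,float).reshape(-1,1,2),K,s["dist_coeffs"])[:,0]
    d=np.c_[p[:,0],-p[:,1],-np.ones(len(p))]
    return R.from_rotvec(s["orientation"]).apply(d)
def plane(s,uv,z):
    d=ray(s,uv); return s["position"]+d*((z-s["position"][2])/d[:,2])[:,None]
def tri(s1,u1,s2,u2):
    out=[]
    for a,b in zip(ray(s1,u1),ray(s2,u2)):
        t=np.linalg.lstsq(np.c_[a,-b],s2["position"]-s1["position"],rcond=None)[0]
        p=s1["position"]+a*t[0]; q=s2["position"]+b*t[1]
        out.append(np.r_[(p+q)/2,np.linalg.norm(p-q)])
    return np.array(out)
def blobs(s,lo,hi,amin=60):
    m=cv2.inRange(cv2.cvtColor(s["image"],cv2.COLOR_RGB2HSV),lo,hi)
    n,l,st,c=cv2.connectedComponentsWithStats(m)
    return [(c[i],st[i,4],(l==i)) for i in range(1,n) if st[i,4]>amin]
GREEN=((50,90,20),(90,255,255))
def rect(m):
    c=max(cv2.findContours(m.astype(np.uint8),0,2)[0],key=cv2.contourArea); return cv2.minAreaRect(c)
E
python3 - <<'E'
from h import *
np.set_printoptions(precision=4,suppress=True)
T=imaging.snapshot("top");S=imaging.snapshot("scene")
gt=sorted(blobs(T,*GREEN),key=lambda b:-b[0][0]);gs=sorted(blobs(S,*GREEN),key=lambda b:b[0][0])
print([(b[0],b[1]) for b in gt],[(b[0],b[1]) for b in gs])
print(tri(T,[b[0] for b in gt],S,[b[0] for b in gs]))
for b in gt:
    r=rect(b[2]); print(r, plane(T,cv2.boxPoints(r),.04)[:,:2].tolist())
# enlarged crops
t=cv2.resize(T["image"][155:255,90:450],None,fx=2.2,fy=5.0) if 0 else cv2.resize(T["image"][150:260,90:250],None,fx=5,fy=5,interpolation=3)
cv2.imwrite("pics/tc.png",t[:,:,::-1])
cv2.imwrite("pics/tc2.png",cv2.resize(T["image"][165:255,240:450],None,fx=3.8,fy=3.8,interpolation=3)[:,:,::-1])
cv2.imwrite("pics/sc.png",cv2.resize(S["image"][130:330,165:385],None,fx=3,fy=3,interpolation=3)[:,:,::-1])
E
```

```text
[(array([401.7292, 199.3727]), np.int32(432)), (array([355.6368, 193.8358]), np.int32(402)), (array([308.4663, 192.7456]), np.int32(401)), (array([263.4683, 194.978 ]), np.int32(410))] [(array([191.4133, 159.7533]), np.int32(450)), (array([211.8178, 184.1946]), np.int32(483)), (array([240.4045, 209.5824]), np.int32(534)), (array([274.4361, 235.7173]), np.int32(626))]
[[ 0.5518 -0.348   0.0357  0.0109]
 [ 0.5668 -0.2121  0.0347  0.0102]
 [ 0.5679 -0.071   0.0375  0.0104]
 [ 0.5592  0.064   0.0384  0.0105]]
((401.86993408203125, 199.58999633789062), (23.758790969848633, 19.940410614013672), 81.8698959350586) [[0.5856492763179786, -0.31666398775725435], [0.5948257050879922, -0.3745413955336977], [0.5250704873233165, -0.3844745453084764], [0.5158019909625053, -0.32678106859147965]]
((355.6899719238281, 193.82998657226562), (24.465896606445312, 18.667617797851562), 81.8698959350586) [[0.602398291595605, -0.18175406570246902], [0.6110294163965229, -0.2364940042864146], [0.5387871299328962, -0.2472150572525669], [0.5300855945548493, -0.19264731376421942]]
((308.5041809082031, 192.7655792236328), (24.284706115722656, 17.58547592163086), 75.0685806274414) [[0.5996951920158806, -0.03905084646302666], [0.614017357186148, -0.08969789460446216], [0.5438523954531704, -0.10920284196965237], [0.5295218624157373, -0.05871928716137994]]
((263.4706115722656, 195.11766052246094), (24.51314353942871, 17.137508392333984), 77.47119140625) [[0.5926703026022256, 0.09427971327940564], [0.6045907126190189, 0.04415993735060731], [0.532831065306149, 0.026999055936912986], [0.5209068949421293, 0.07696550248024618]]
```

View pics/tc.png

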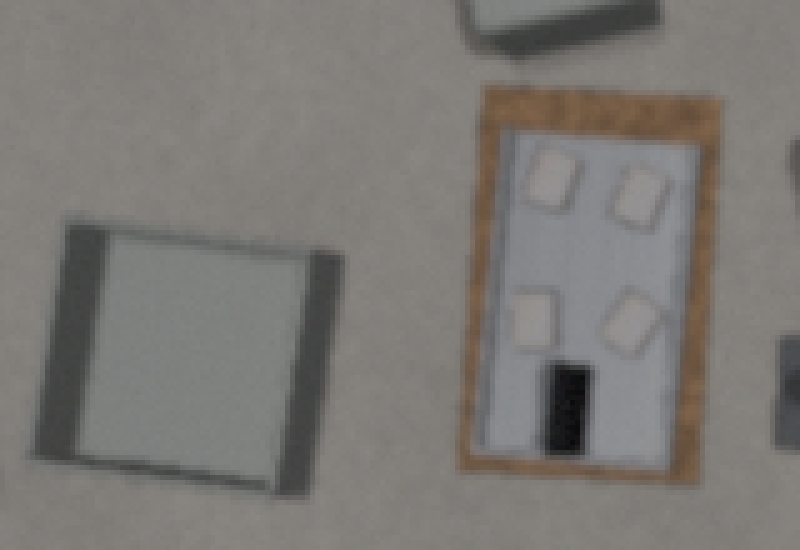

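View pics/tc2.png

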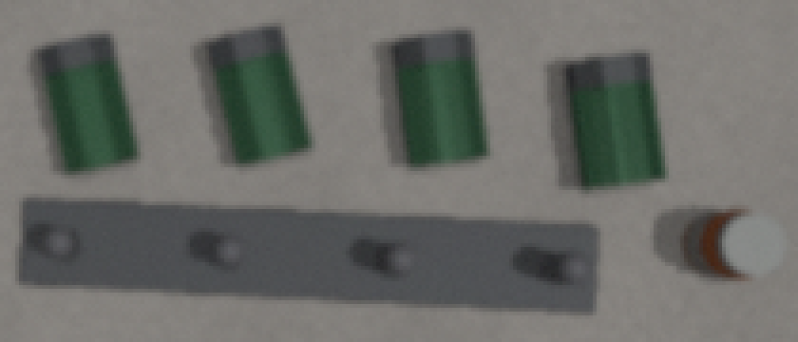

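View pics/sc.png

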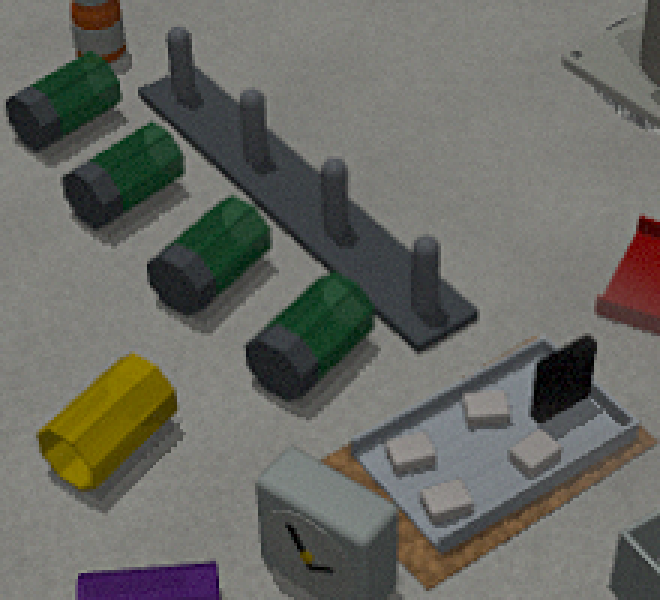

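```bash
python3 - <<'E'
from h import *
np.set_printoptions(precision=4,suppress=True)
T=imaging.snapshot("top");S=imaging.snapshot("scene")
a=lambda p,k,o:np.array(p,float)/k+np.array(o)
pt=a([(60,243),(230,250),(400,261),(572,267)],3.8,(240,165)); ps=a([(427,241),(335,162),(253,93),(179,30)],3,(165,130))
print("pegs",tri(T,pt,S,ps)); print(plane(T,pt,.088)); print(plane(S,ps,.088))
print("plate",tri(T,a([(557,410)],5,(90,150)),S,a([(565,358)],3,(165,130))))
tub=tri(T,a([(68,222),(342,252),(308,495),(32,457)],5,(90,150)),S,[(408,366),(371,324),(420,283),(466,325)])
print("tub",tub,tub.mean(0))
print("mat",plane(T,a([(483,86),(723,98),(700,485),(459,470)],5,(90,150)),.003))
print("tray rim top back corners/front floor",plane(T,a([(470,453),(672,470)],5,(90,150)),.02),plane(T,a([(503,130),(700,144)],5,(90,150)),.004))
# tumbler foot outer edge and mouth ends (top view crop), on z=.05
e=a([(75,40),(247,33),(432,35),(610,58),(102,165),(274,157),(450,160),(622,184)],3.8,(240,165))
print("foot/mouth",plane(T,e,.045))
m=[(cv2.inRange(cv2.cvtColor(T["image"],cv2.COLOR_RGB2HSV),(0,0,0),(180,255,60)))]
E
```

```text
pegs [[ 0.4597  0.0803  0.0787  0.0029]
 [ 0.4563 -0.0491  0.0807  0.0035]
 [ 0.451  -0.1785  0.0798  0.0014]
 [ 0.4486 -0.3067  0.0827  0.0019]]
[[ 0.4608  0.0788  0.088 ]
 [ 0.4577 -0.05    0.088 ]
 [ 0.4516 -0.1778  0.088 ]
 [ 0.4494 -0.306   0.088 ]]
[[ 0.4654  0.0887  0.088 ]
 [ 0.4604 -0.0411  0.088 ]
 [ 0.4566 -0.1691  0.088 ]
 [ 0.4519 -0.2994  0.088 ]]
plate [[0.4496 0.2408 0.0595 0.0009]]
tub [[ 0.5654  0.538   0.0328  0.0208]
 [ 0.5414  0.3918 -0.0003  0.0089]
 [ 0.3916  0.3991  0.0339  0.0115]
 [ 0.416   0.5537  0.0544  0.0014]] [0.4786 0.4707 0.0302 0.0107]
mat [[0.6491 0.3027 0.003 ]
 [0.6437 0.1532 0.003 ]
 [0.4043 0.1624 0.003 ]
 [0.411  0.3113 0.003 ]]
tray rim top back corners/front floor [[0.422  0.3009 0.02  ]
 [0.4138 0.1776 0.02  ]] [[0.6217 0.2894 0.004 ]
 [0.6147 0.1668 0.004 ]]
foot/mouth [[ 0.621   0.0726  0.045 ]
 [ 0.6283 -0.0627  0.045 ]
 [ 0.6286 -0.2073  0.045 ]
 [ 0.6122 -0.3452  0.045 ]
 [ 0.5226  0.0496  0.045 ]
 [ 0.531  -0.0851  0.045 ]
 [ 0.5307 -0.2221  0.045 ]
 [ 0.5141 -0.3547  0.045 ]]
```

```bash
cat >> h.py <<'E'
def go(x,y,z,yaw_y):
    "shift in tool units to TCP target, roll to bring tool y to world angle yaw_y (deg); shifts in the frame after the roll"
    s=ctrl.sense(); r=R.from_rotvec(s["ee_rot"]); M=r.as_matrix()
    a=np.degrees(np.arctan2(M[1,1],M[0,1])); d=(yaw_y-a+90)%180-90
    r2=R.from_euler('z',d,degrees=True)*r
    v=r2.inv().apply(np.array([x,y,z])-s["tcp_pos"])/.03
    print("t",round(s["t"],2),"tcp",s["tcp_pos"].round(4),"yawy",a.round(1),"roll",(-d/360).round(4),"shift",v.round(2),"after-roll; op",round(s["opening"],3),"gf",round(s["grasp_force"],1), "zax",M[:,2].round(3))
E
python3 - <<'E'
from h import *
np.set_printoptions(precision=4,suppress=True)
T=imaging.snapshot("top");S=imaging.snapshot("scene")
c=np.array([(68,222),(310,249),(277,488),(32,457)])/5+np.array((90,150))
P=plane(T,c,.07);print(P,P.mean(0)); Q=plane(S,[(408,366),(371,324),(420,283),(466,325)],.07);print(Q,Q.mean(0))
for P in(P,Q): d=(P[0]+P[1]-P[2]-P[3])/2; print(np.linalg.norm(d),np.degrees(np.arctan2(d[1],d[0])),np.linalg.norm(P[0]-P[1]))
go(.443,.238,.12,86.8)
E
```

```text
[[0.5553 0.5303 0.07  ]
 [0.5416 0.3871 0.07  ]
 [0.4011 0.4021 0.07  ]
 [0.417  0.5464 0.07  ]] [0.4787 0.4665 0.07  ]
[[0.5956 0.5424 0.07  ]
 [0.5795 0.4238 0.07  ]
 [0.4145 0.4178 0.07  ]
 [0.4273 0.5583 0.07  ]] [0.5042 0.4856 0.07  ]
0.1402543462735509 -6.370870895660272 0.14388625163730415
0.16674441712724286 -1.7016307551621515 0.11969857283485298
t 0.4 tcp [0.2088 0.589  0.2225] yawy 70.5 roll -0.0453 shift [ -8.45 -11.24   3.42] after-roll; op 0.998 gf 0.0 zax [-0. -0. -1.]
```

```bash
python3 - <<'E'
from h import *
T=imaging.snapshot("top");S=imaging.snapshot("scene")
f=lambda i,k:cv2.resize(i,None,fx=k,fy=k,interpolation=3).astype(float)
a=f(T["image"][180:260,85:165],5);b=f(S["image"][270:380,360:480],3.33)
h=max(a.shape[0],b.shape[0]);im=np.zeros((h,a.shape[1]+b.shape[1],3));im[:a.shape[0],:a.shape[1]]=a;im[:b.shape[0],a.shape[1]:]=b
cv2.imwrite("pics/tub.png",np.clip((im-40)*1.9,0,255)[:,:,::-1].astype(np.uint8));print(a.shape,b.shape)
E
```

```text
(400, 400, 3) (366, 400, 3)
```

View pics/tub.png

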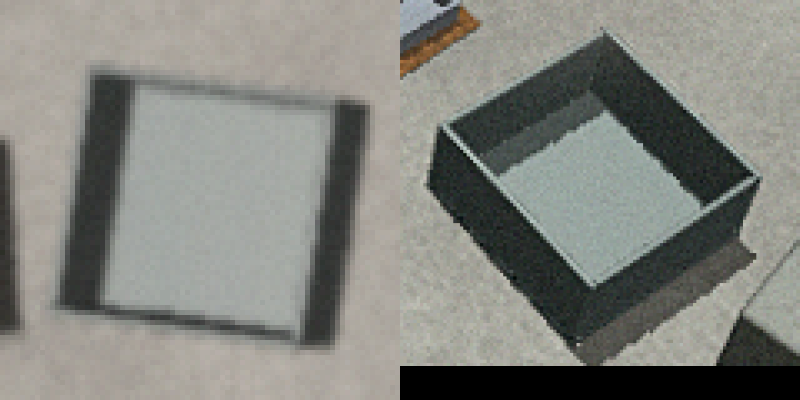

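Emit:
move_arm --steps '[[[0,0,0,-0.0151],[0,0,0,-0.0151],[0,0,0,-0.0151]]]' --jaw -0.09

```text
t: 0.75
tcp_pos: [0.2089, 0.5891, 0.2227]
ee_rot: [0.081, 3.141, 0.0]
wrist_force: [-0.1, -1.1, -0.3]
opening: 0.815
grasp_force: 0.0
```

Emit:
move_arm --steps '[[[-0.7,-0.95,0,0],[-0.7,-0.95,0,0],[-0.7,-0.95,0,0],[-0.7,-0.95,0,0],[-0.7,-0.95,0,0]]]'

```text
t: 1.17
tcp_pos: [0.3063, 0.4395, 0.2228]
ee_rot: [0.087, 3.14, 0.0]
wrist_force: [0.7, 0.5, 0.2]
opening: 0.464
grasp_force: 0.0
```

Emit:
move_arm --steps '[[[-0.7,-0.95,0,0],[-0.7,-0.95,0,0],[-0.7,-0.95,0,0],[-0.7,-0.95,0,0],[-0.7,-0.95,0,0]]]'

```text
t: 1.58
tcp_pos: [0.4033, 0.2912, 0.223]
ee_rot: [0.088, 3.14, 0.001]
wrist_force: [0.9, 0.3, 0.0]
opening: 0.456
grasp_force: 0.0
```

Emit:
move_arm --steps '[[[-0.7,-0.87,0.7,0],[-0.75,-0.87,0.7,0],[0,0,0.6,0],[0,0,0.6,0],[0,0,0,0]]]'

```text
t: 2.0
tcp_pos: [0.4416, 0.2365, 0.142]
ee_rot: [-0.091, -3.136, 0.004]
wrist_force: [-0.5, 0.2, 0.7]
opening: 0.454
grasp_force: 0.0
```

```bash
python3 - <<'E'
from h import *
np.set_printoptions(precision=4,suppress=True)
T=imaging.snapshot("top");S=imaging.snapshot("scene")
q=(np.array([(595,285),(439,126),(605,35),(757,180)])-[400,0])/3.33+[360,270]
Q=plane(S,q,.07);print(Q,Q.mean(0))
p=np.array([(92,70),(337,100),(303,340),(57,307)])/5+[85,180]
P=plane(T,p,.07);print(P,P.mean(0));print(tri(T,p,S,q))
go(.443,.238,.029,86.8)
E
```

```text
[[0.5615 0.5403 0.07  ]
 [0.5481 0.3953 0.07  ]
 [0.4062 0.4154 0.07  ]
 [0.4233 0.5585 0.07  ]] [0.4848 0.4774 0.07  ]
[[0.5565 0.5309 0.07  ]
 [0.541  0.3859 0.07  ]
 [0.4    0.4015 0.07  ]
 [0.417  0.5464 0.07  ]] [0.4786 0.4662 0.07  ]
[[0.5563 0.5364 0.0596 0.0029]
 [0.5414 0.3898 0.0585 0.0011]
 [0.3975 0.4079 0.056  0.0052]
 [0.4152 0.5538 0.0569 0.0042]]
t 2.1 tcp [0.4428 0.238  0.1446] yawy 86.8 roll -0.0001 shift [-0.01  0.    3.85] after-roll; op 0.454 gf 0.0 zax [-0.001 -0.001 -1.   ]
```

```bash
cat >> h.py <<'E'
def proj(s,P):
    r=R.from_rotvec(s["orientation"]); c=r.inv().apply(np.atleast_2d(P)-s["position"])*[1,-1,-1]
    K=np.array([[s["fx"],0,s["cx"]],[0,s["fy"],s["cy"]],[0,0,1]])
    return cv2.projectPoints(c,np.zeros(3),np.zeros(3),K,s["dist_coeffs"])[0][:,0]
def pair(name,P,w=60,k=6,marks=()):
    ims=[]
    for n in("top","scene"):
        s=imaging.snapshot(n); u=proj(s,P)[0]; x,y=int(u[0])-w//2,int(u[1])-w//2
        x=min(max(x,0),560-w);y=min(max(y,0),420-w)
        im=np.clip(cv2.resize(s["image"][y:y+w,x:x+w],None,fx=k,fy=k,interpolation=3)*1.5,0,255).astype(np.uint8).copy()
        for m in marks:
            v=(proj(s,m)[0]-[x,y]+.5)*k; cv2.drawMarker(im,tuple(int(q) for q in v),(255,0,255),0,14,1)
        print(n,"offset",x,y,"scale",k); ims.append(im)
    cv2.imwrite(f"pics/{name}.png",np.hstack(ims)[:,:,::-1])
E
python3 - <<'E'
from h import *
p=ctrl.sense()["tcp_pos"]; pair("grip",p,66,6,[p,(.45,.238,.073),[.4787,.4665,.07]])
E
```

```text
top offset 163 201 scale 6
scene offset 324 188 scale 6
```

View pics/grip.png

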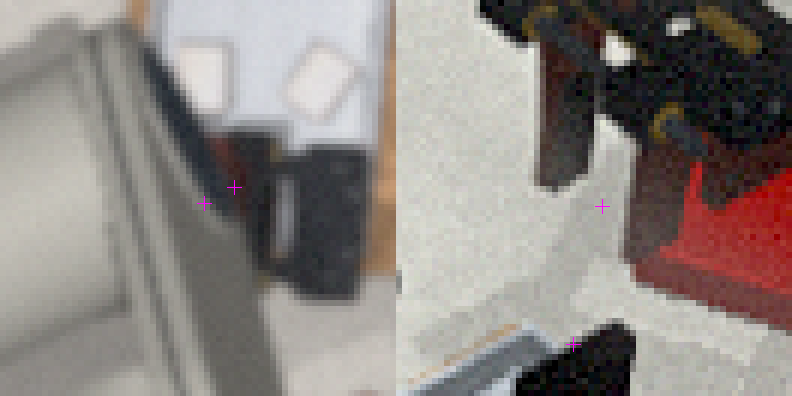

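Emit:
move_arm --steps '[[[0,0,0.9,0],[0,0,0.9,0],[0,0,0.9,0],[0,0,0.9,0],[0,0,0.25,0]]]'

```text
t: 2.62
tcp_pos: [0.442, 0.2382, 0.0274]
ee_rot: [-0.087, -3.138, 0.002]
wrist_force: [-0.5, 0.2, 0.3]
opening: 0.456
grasp_force: 0.0
```

Emit:
move_arm --steps '[[[0,0,0,0],[0,0,0,0],[0,0,0,0],[0,0,0,0],[0,0,0,0]]]' --jaw -1 --squeeze 50

```text
t: 3.03
tcp_pos: [0.4442, 0.2389, 0.0308]
ee_rot: [0.089, 3.138, 0.003]
wrist_force: [-1.4, 3.0, 6.6]
opening: 0.157
grasp_force: 50.0
```

Emit:
move_arm --steps '[[[0,0,0,0],[0,0,0,0],[0,0,0,0],[0,0,0,0]]]'

```text
t: 3.37
tcp_pos: [0.4442, 0.2389, 0.0308]
ee_rot: [0.089, 3.138, 0.003]
wrist_force: [-1.4, 2.5, 8.2]
opening: 0.159
grasp_force: 50.0
```

Emit:
move_arm --steps '[[[0,0,-0.3,0],[0,0,-0.4,0],[0,0,-0.4,0],[0,0,0,0],[0,0,0,0]]]'

```text
t: 3.78
tcp_pos: [0.4434, 0.2383, 0.063]
ee_rot: [0.088, 3.139, 0.001]
wrist_force: [-0.5, -0.1, -2.9]
opening: 0.157
grasp_force: 50.0
```

```bash
python3 - <<'E'
from h import *
go(.3895,.4765,.238,83.6)
E
```

```text
t 3.78 tcp [0.4434 0.2383 0.063 ] yawy 86.8 roll 0.0088 shift [ 2.66  7.7  -5.83] after-roll; op 0.157 gf 50.0 zax [ 0.001  0.001 -1.   ]
```

Emit:
move_arm --steps '[[[0,0,-0.5,0.0044],[0,0,-0.7,0.0044],[0,0,-0.7,0],[0,0,-0.7,0],[0,0,-0.7,0]]]'

```text
t: 4.2
tcp_pos: [0.4422, 0.2377, 0.1613]
ee_rot: [-0.175, -3.135, 0.002]
wrist_force: [0.2, 0.7, -3.7]
opening: 0.157
grasp_force: 50.0
```

Emit:
move_arm --steps '[[[0,0,-0.7,0],[0,0,-0.7,0],[0.1,0.2,-0.7,0],[0.2,0.5,-0.4,0],[0.25,0.7,0,0]]]'

```text
t: 4.62
tcp_pos: [0.4322, 0.2818, 0.2384]
ee_rot: [0.178, 3.134, 0.003]
wrist_force: [1.0, 0.3, -3.6]
opening: 0.155
grasp_force: 50.0
```

Emit:
move_arm --steps '[[[0.26,0.75,0,0],[0.26,0.75,0,0],[0.26,0.75,0,0],[0.26,0.75,0,0],[0.26,0.75,0,0]]]'

```text
t: 5.03
tcp_pos: [0.4041, 0.3984, 0.2351]
ee_rot: [-0.175, -3.135, 0.002]
wrist_force: [0.6, -0.9, -4.2]
opening: 0.157
grasp_force: 50.0
```

Emit:
move_arm --steps '[[[0.26,0.75,0,0],[0.26,0.75,0,0],[0.2,0.6,0,0],[0.1,0.4,0,0],[0,0,0,0]]]'

```text
t: 5.45
tcp_pos: [0.3882, 0.4769, 0.2352]
ee_rot: [-0.172, -3.136, 0.0]
wrist_force: [0.3, -0.1, -2.5]
opening: 0.157
grasp_force: 50.0
```

```bash
python3 - <<'E'
from h import *
go(.3895,.4765,.238,83.6)
for n in("scene",):
    cv2.imwrite("pics/carry.png",imaging.snapshot(n)["image"][150:,250:,::-1])
E
```

```text
t 5.45 tcp [0.3882 0.4769 0.2352] yawy 83.7 roll 0.0003 shift [-0.04 -0.01 -0.09] after-roll; op 0.157 gf 50.0 zax [-0.001 -0.    -1.   ]
```

View pics/carry.png

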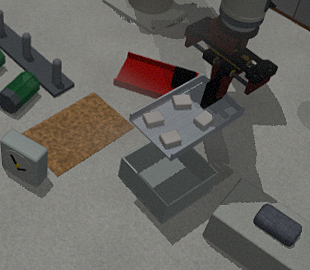

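Emit:
move_arm --steps '[[[0,0,0,0],[0,0,0,0],[0,0,0,0],[0,0,0,0],[0,0,0,0]]]' --squeeze 8

```text
t: 5.92
tcp_pos: [0.3891, 0.4746, 0.2362]
ee_rot: [-0.176, -3.136, 0.0]
wrist_force: [-0.1, 0.5, -3.3]
opening: 0.162
grasp_force: 8.0
```

```bash
cat >> h.py <<'E'
def tabs():
    s=imaging.snapshot("scene"); hsv=cv2.cvtColor(s["image"],cv2.COLOR_RGB2HSV).astype(int); b=s["image"].astype(int)
    m=((b.min(2)>138)&(b[:,:,0]-b[:,:,2]>3)).astype(np.uint8); m[:230]=0;m[380:]=0;m[:,:350]=0
    n,l,st,c=cv2.connectedComponentsWithStats(m); print("tabs",[(c[i].round(0).tolist(),int(st[i,4])) for i in range(1,n) if st[i,4]>15])
E
python3 - <<'E'
from h import *
tabs(); i=imaging.snapshot("scene")["image"]; print(i[270,402],i[253,432],i[268,425]); st=ctrl.sense(); print(st["wrist_torque"],st["grasp_force"])
E
```

```text
tabs []
[127 126 121] [91 93 93] [113 115 117]
[ 0.03864939  0.13689991 -0.0836355 ] 7.9998403787612915
```

Emit:
move_arm --steps '[[[0,0,0,0],[0,0,0,0],[0,0,0,0],[0,0,0,0],[0,0,0,0]]]' --squeeze 5

```text
t: 6.43
tcp_pos: [0.389, 0.4752, 0.2363]
ee_rot: [0.175, 3.136, 0.0]
wrist_force: [-0.4, -0.2, -2.3]
opening: 0.161
grasp_force: 5.0
```

```bash
sed -i 's/b.min(2)>138/b.min(2)>112/' h.py; python3 - <<'E'
from h import *
tabs(); st=ctrl.sense(); print(st["wrist_torque"],st["wrist_force"])
cv2.imwrite("pics/tip1.png",imaging.snapshot("scene")["image"][150:,250:,::-1])
E
```

```text
tabs [([376.0, 308.0], 4416), ([536.0, 300.0], 4335), ([401.0, 327.0], 112), ([404.0, 338.0], 34), ([418.0, 349.0], 54), ([485.0, 359.0], 55), ([472.0, 360.0], 33), ([504.0, 362.0], 29), ([444.0, 371.0], 361), ([487.0, 373.0], 52)]
[0.02330912 0.04104226 0.02732652] [ 0.45589742 -0.2187099  -3.88737847]
```

View pics/tip1.png

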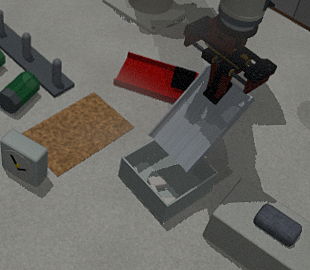

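Emit:
move_arm --steps '[[[0,0,0,0],[0,0,-0.3,0],[0,0,-0.5,0],[0,0,-0.7,0],[0,0,-0.7,0]]]' --squeeze 40

```text
t: 6.95
tcp_pos: [0.3888, 0.4749, 0.3031]
ee_rot: [-0.175, -3.136, 0.001]
wrist_force: [0.4, -0.1, -3.3]
opening: 0.155
grasp_force: 40.0
```

Emit:
move_arm --steps '[[[0,0,-0.6,0],[0,0,-0.4,0],[0,0,0,-0.005],[0,0,0,-0.005],[0,0,0,0]]]'

```text
t: 7.37
tcp_pos: [0.3889, 0.4751, 0.3327]
ee_rot: [0.075, 3.14, 0.001]
wrist_force: [0.7, -1.5, -2.7]
opening: 0.157
grasp_force: 40.0
```

```bash
python3 - <<'E'
from h import *
go(.555,.234,.33,87.2)
pair("tip2",[.42,.47,.2],110,3.6)
E
```

```text
t 7.37 tcp [0.3889 0.4751 0.3327] yawy 87.3 roll 0.0002 shift [-5.92 -7.76  0.09] after-roll; op 0.157 gf 40.0 zax [ 0.  0. -1.]
top offset 49 186 scale 3.6
scene offset 394 203 scale 3.6
```

View pics/tip2.png

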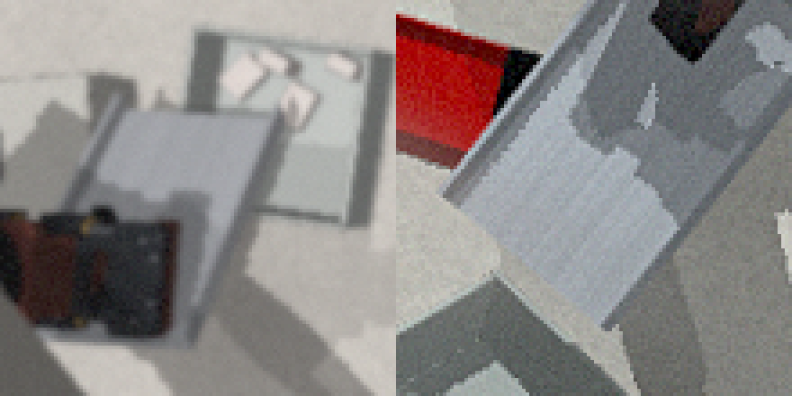

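Emit:
move_arm --steps '[[[-0.3,-0.4,0,0],[-0.6,-0.75,0,0],[-0.75,-0.9,0,0],[-0.75,-0.9,0,0],[-0.75,-0.9,0,0]]]'

```text
t: 7.88
tcp_pos: [0.4785, 0.3532, 0.332]
ee_rot: [-0.076, -3.141, 0.001]
wrist_force: [-0.1, -0.2, -1.5]
opening: 0.16
grasp_force: 40.0
```

Emit:
move_arm --steps '[[[-0.75,-0.9,0,0],[-0.75,-0.9,0,0],[-0.7,-0.9,0,0],[-0.6,-0.7,0,0],[-0.3,-0.5,0,0]]]'

```text
t: 8.3
tcp_pos: [0.5667, 0.2305, 0.3319]
ee_rot: [0.081, 3.14, -0.002]
wrist_force: [-0.3, 0.4, -2.2]
opening: 0.16
grasp_force: 40.0
```

Emit:
move_arm --steps '[[[0,0,0.6,0],[0,0,0.9,0],[0,0,0.9,0],[0,0,0.9,0],[0,0,0.9,0]]]'

```text
t: 8.72
tcp_pos: [0.5651, 0.2331, 0.2059]
ee_rot: [0.078, 3.14, 0.001]
wrist_force: [0.1, 0.2, -2.3]
opening: 0.159
grasp_force: 40.0
```

```bash
python3 - <<'E'
from h import *
go(.565,.234,.18,87.2)
print(ctrl.sense()["wrist_torque"],ctrl.sense()["wrist_force"])
E
```

```text
t 8.72 tcp [0.5651 0.2331 0.2059] yawy 87.2 roll -0.0001 shift [0.01 0.03 0.86] after-roll; op 0.159 gf 40.0 zax [ 0.001  0.001 -1.   ]
[-0.0073842   0.14725975 -0.0022575 ] [ 0.11663966  0.17271307 -2.31909407]
```

Emit:
move_arm --steps '[[[-0.25,0,0.5,0],[-0.25,0,0.5,0],[0,0,0.4,0],[0,0,0,0],[0,0,0,0]]]' --squeeze 5

```text
t: 9.13
tcp_pos: [0.5793, 0.2325, 0.1636]
ee_rot: [-0.077, -3.139, 0.001]
wrist_force: [-0.0, 0.9, -1.9]
opening: 0.159
grasp_force: 5.0
```

Emit:
move_arm --steps '[[[0.55,0,0.2,0],[0.55,0,0.2,0],[0.5,0,0.27,0],[0.5,0,0.27,0],[0.45,0,0.35,0]]]'

```text
t: 9.55
tcp_pos: [0.5035, 0.2372, 0.127]
ee_rot: [0.076, 3.138, 0.002]
wrist_force: [0.5, -0.2, -2.7]
opening: 0.161
grasp_force: 5.0
```

```bash
python3 - <<'E'
from h import *
go(.45,.234,.03,87.2)
print(ctrl.sense()["wrist_torque"],ctrl.sense()["wrist_force"])
pair("lay",[.53,.234,.05],100,4)
E
```

```text
t 9.55 tcp [0.5035 0.2372 0.127 ] yawy 87.2 roll 0.0 shift [ 1.78 -0.2   3.23] after-roll; op 0.161 gf 5.0 zax [ 0.003  0.001 -1.   ]
[0.02093116 0.00377238 0.02678924] [ 0.53055496 -0.18802586 -2.68454168]
top offset 155 154 scale 4
scene offset 276 216 scale 4
```

View pics/lay.png

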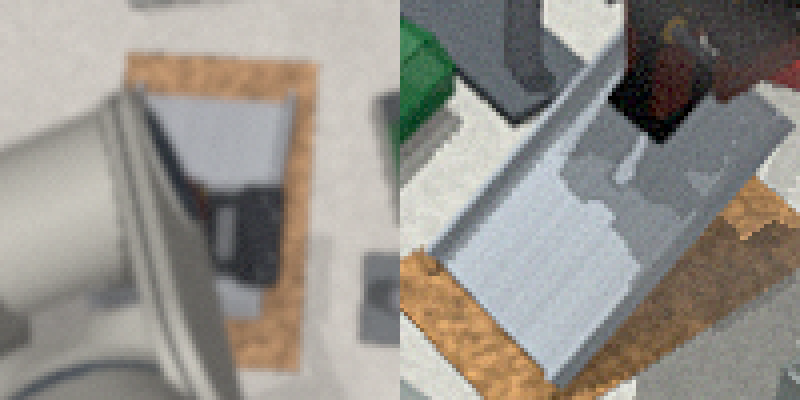

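Emit:
move_arm --steps '[[[0.45,-0.02,0.36,0],[0.4,-0.02,0.4,0],[0.37,0,0.4,0],[0.33,0,0.47,0],[0.28,0,0.47,0]]]'

```text
t: 10.07
tcp_pos: [0.4503, 0.2391, 0.0638]
ee_rot: [0.076, 3.137, 0.003]
wrist_force: [0.4, 0.4, -1.9]
opening: 0.159
grasp_force: 5.0
```

Emit:
move_arm --steps '[[[0.15,0,0.47,0],[0.1,0,0.47,0],[0,0,0.25,0],[0,0,0,0],[0,0,0,0]]]'

```text
t: 10.48
tcp_pos: [0.4425, 0.2391, 0.0275]
ee_rot: [0.076, 3.139, 0.001]
wrist_force: [-1.1, 0.1, -1.9]
opening: 0.159
grasp_force: 5.0
```

```bash
python3 - <<'E'
from h import *
go(.45,.234,.03,87.2)
print(ctrl.sense()["wrist_torque"],ctrl.sense()["wrist_force"])
T=imaging.snapshot("top")
b=T["image"].astype(int)
for x in (222,226): print([tuple(b[y,x]) for y in range(164,184,1)])
E
```

```text
t 10.48 tcp [0.4425 0.2391 0.0275] yawy 87.2 roll 0.0 shift [-0.26 -0.16 -0.08] after-roll; op 0.159 gf 5.0 zax [ 0.001  0.001 -1.   ]
[ 0.00727253  0.09692094 -0.04555056] [-1.08483933  0.08358982 -1.90932668]
[(np.int64(138), np.int64(135), np.int64(130)), (np.int64(138), np.int64(134), np.int64(130)), (np.int64(140), np.int64(136), np.int64(132)), (np.int64(136), np.int64(132), np.int64(126)), (np.int64(130), np.int64(120), np.int64(111)), (np.int64(126), np.int64(106), np.int64(89)), (np.int64(126), np.int64(100), np.int64(77)), (np.int64(126), np.int64(100), np.int64(76)), (np.int64(124), np.int64(97), np.int64(73)), (np.int64(122), np.int64(96), np.int64(72)), (np.int64(118), np.int64(91), np.int64(68)), (np.int64(116), np.int64(88), np.int64(67)), (np.int64(114), np.int64(89), np.int64(66)), (np.int64(116), np.int64(90), np.int64(68)), (np.int64(118), np.int64(92), np.int64(69)), (np.int64(126), np.int64(106), np.int64(90)), (np.int64(134), np.int64(125), np.int64(120)), (np.int64(144), np.int64(143), np.int64(145)), (np.int64(146), np.int64(147), np.int64(151)), (np.int64(145
[... 255 characters left out ...]
p.int64(114)), (np.int64(119), np.int64(105), np.int64(91)), (np.int64(115), np.int64(92), np.int64(72)), (np.int64(111), np.int64(88), np.int64(66)), (np.int64(110), np.int64(85), np.int64(65)), (np.int64(108), np.int64(85), np.int64(64)), (np.int64(111), np.int64(86), np.int64(66)), (np.int64(119), np.int64(94), np.int64(71)), (np.int64(120), np.int64(95), np.int64(70)), (np.int64(124), np.int64(97), np.int64(73)), (np.int64(129), np.int64(102), np.int64(77)), (np.int64(129), np.int64(106), np.int64(86)), (np.int64(127), np.int64(115), np.int64(109)), (np.int64(131), np.int64(131), np.int64(131)), (np.int64(132), np.int64(134), np.int64(136)), (np.int64(132), np.int64(133), np.int64(137))]
```

Emit:
move_arm --steps '[[[0,0,0.15,0],[0,0,0.1,0],[0,0,0,0]]]'

```text
t: 10.78
tcp_pos: [0.4426, 0.2391, 0.02]
ee_rot: [0.076, 3.138, 0.002]
wrist_force: [0.6, 0.2, 0.3]
opening: 0.156
grasp_force: 5.0
```

Emit:
move_arm --steps '[[[0,0,0,0],[0,0,0,0],[0,0,0,0],[0,0,0,0],[0,0,0,0]]]' --jaw -0.2

```text
t: 11.2
tcp_pos: [0.4411, 0.2386, 0.0193]
ee_rot: [0.076, 3.141, 0.0]
wrist_force: [-0.6, 0.3, -0.5]
opening: 0.396
grasp_force: 0.0
```

Emit:
move_arm --steps '[[[0,0,-0.9,0],[0,0,-0.9,0],[0,0,-0.9,0],[0,0,-0.9,0],[0,0,-0.9,0]]]'

```text
t: 11.62
tcp_pos: [0.4408, 0.2385, 0.1555]
ee_rot: [-0.076, -3.14, 0.0]
wrist_force: [0.7, -0.3, -0.1]
opening: 0.401
grasp_force: 0.0
```

Emit:
move_arm --steps '[[[0,0,-0.9,0],[0,0,-0.9,0],[0,0,0,0]]]' --jaw 1

```text
t: 11.87
tcp_pos: [0.4436, 0.2399, 0.2132]
ee_rot: [0.076, 3.133, 0.006]
wrist_force: [1.1, 0.3, -0.3]
opening: 0.59
grasp_force: 0.0
```

```bash
python3 - <<'E'
from h import *
np.set_printoptions(precision=4,suppress=True)
T=imaging.snapshot("top")
for b in sorted(blobs(T,*GREEN),key=lambda b:b[0][0]):
    r=rect(b[2]); print(b[1],np.round(r[1],1),plane(T,[b[0]],.045))
E
```

```text
413 [24.5 17.2] [[0.5623 0.0602 0.045 ]]
404 [24.5 17.7] [[ 0.571  -0.0735  0.045 ]]
398 [24.  18.5] [[ 0.5703 -0.2137  0.045 ]]
426 [23.9 19.9] [[ 0.5552 -0.3489  0.045 ]]
```

```bash
python3 - <<'E'
from h import *
go(.609,.070,.12,103.2)
E
```

```text
t 11.92 tcp [0.4426 0.2394 0.2108] yawy 87.2 roll -0.0444 shift [-4.09 -6.77  3.03] after-roll; op 0.641 gf 0.0 zax [ 0.005  0.003 -1.   ]
```

Emit:
move_arm --steps '[[[0,0,0,-0.0148],[0,0,0,-0.0148],[0,0,0,-0.0148],[-0.3,-0.5,0,0],[-0.5,-0.85,0,0]]]'

```text
t: 12.33
tcp_pos: [0.472, 0.2051, 0.2067]
ee_rot: [0.366, -3.117, 0.0]
wrist_force: [1.2, 0.7, 0.6]
opening: 0.986
grasp_force: 0.0
```

Emit:
move_arm --steps '[[[-0.55,-0.9,0,0],[-0.55,-0.9,0,0],[-0.55,-0.9,0,0],[-0.55,-0.9,0,0],[-0.55,-0.9,0,0]]]'

```text
t: 12.75
tcp_pos: [0.5849, 0.0907, 0.2065]
ee_rot: [0.361, -3.118, 0.0]
wrist_force: [0.4, 1.1, -0.4]
opening: 1.002
grasp_force: 0.0
```

Emit:
move_arm --steps '[[[-0.5,-0.8,0.8,0],[-0.04,-0.12,0.8,0],[0,0,0.8,0],[0,0,0.6,0],[0,0,0,0]]]'

```text
t: 13.17
tcp_pos: [0.6032, 0.0682, 0.1127]
ee_rot: [0.359, -3.112, -0.0]
wrist_force: [-0.4, -0.2, -0.0]
opening: 0.999
grasp_force: 0.0
```

```bash
python3 - <<'E'
from h import *
go(.609,.070,.0115,103.2)
E
```

```text
t 13.17 tcp [0.6032 0.0682 0.1127] yawy 103.2 roll -0.0001 shift [-0.23  0.01  3.37] after-roll; op 0.999 gf 0.0 zax [-0.009 -0.001 -1.   ]
```

Emit:
move_arm --steps '[[[-0.1,0,0.8,0],[0,0,0.8,0],[0,0,0.8,0],[0,0,0.8,0],[0,0,0.15,0]]]'

```text
t: 13.58
tcp_pos: [0.6072, 0.0695, 0.0144]
ee_rot: [0.361, -3.115, -0.0]
wrist_force: [-0.6, 0.6, -0.3]
opening: 1.0
grasp_force: 0.0
```

Emit:
move_arm --steps '[[[0,0,0,0],[0,0,0,0],[0,0,0,0],[0,0,0,0],[0,0,0,0]]]' --jaw -1 --squeeze 15

```text
t: 14.0
tcp_pos: [0.611, 0.0699, 0.0194]
ee_rot: [-0.361, 3.118, 0.0]
wrist_force: [-0.7, 1.7, 5.7]
opening: 0.679
grasp_force: 15.0
```

Emit:
move_arm --steps '[[[0,0,-0.3,0],[0,0,-0.6,0],[0,0,-0.8,0],[0,0,-0.8,0],[0,0,-0.8,0]]]'

```text
t: 14.42
tcp_pos: [0.6095, 0.0695, 0.1184]
ee_rot: [0.361, -3.12, 0.0]
wrist_force: [0.6, -0.1, -2.0]
opening: 0.684
grasp_force: 15.0
```

Emit:
move_arm --steps '[[[0,0,-0.8,0],[0,0,-0.8,0],[0,0,-0.8,0],[0,0,-0.6,0],[0,0,0,0]]]'

```text
t: 14.83
tcp_pos: [0.612, 0.0697, 0.2117]
ee_rot: [-0.36, 3.113, -0.0]
wrist_force: [1.6, -0.1, -1.2]
opening: 0.684
grasp_force: 15.0
```

Emit:
move_arm --steps '[[[0,0,0,0],[0,0,0,0],[0,0,0,0],[0,0,0,0],[0,0,0,0]]]' --squeeze 4

```text
t: 15.25
tcp_pos: [0.6093, 0.0695, 0.2055]
ee_rot: [0.361, -3.119, -0.0]
wrist_force: [0.1, -0.4, -2.0]
opening: 0.682
grasp_force: 4.0
```

```bash
cat >> h.py <<'E'
def hang():
    "green blob near gripper in scene view: rect + 3D spread check"
    s=imaging.snapshot("scene")
    for b in sorted(blobs(s,*GREEN),key=lambda b:b[0][0]):
        v=np.linalg.eigh(np.cov(np.argwhere(b[2]).T))[1][:,1]; print(b[0].round(0),b[1],"axis deg from vertical",np.degrees(np.arctan2(v[1],v[0])).round(0))
    g=ctrl.sense()["tcp_pos"]; print("expected vertical at", (proj(s,g+[0,0,.01])-proj(s,g)).round(2), "tcp px",proj(s,g).round(0))
E
python3 - <<'E'
from h import *
go(.4608,.0788,.2,90); hang(); print(ctrl.sense()["wrist_torque"])
E
```

```text
t 15.25 tcp [0.6093 0.0695 0.2055] yawy 103.2 roll 0.0367 shift [4.95 0.31 0.19] after-roll; op 0.682 gf 4.0 zax [-0.002 -0.    -1.   ]
[191. 160.] 450 axis deg from vertical 123.0
[212. 184.] 481 axis deg from vertical 128.0
[240. 210.] 500 axis deg from vertical 65.0
expected vertical at [[-0.18 -3.36]] tcp px [[255. 195.]]
[ 0.03354206 -0.04711758  0.0164859 ]
```

```bash
python3 - <<'E'
from h import *
i=imaging.snapshot("scene")["image"][110:260,160:340]
cv2.imwrite("pics/hangA.png",np.clip(cv2.resize(i,None,fx=3,fy=3,interpolation=3)*1.5,0,255).astype(np.uint8)[:,:,::-1])
E
```

```text
(no output)
```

View pics/hangA.png

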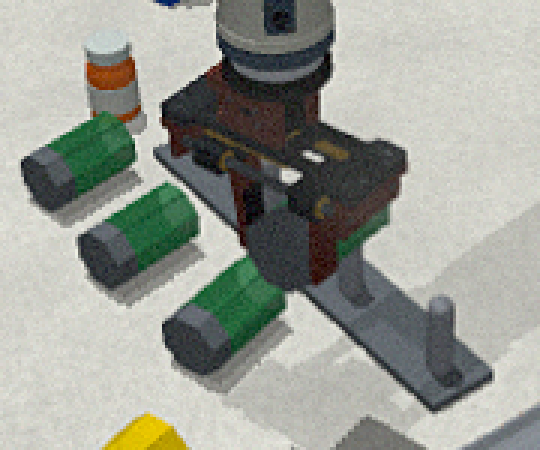

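Emit:
move_arm --steps '[[[0,0,0,0],[0,0,0,0],[0,0,0,0],[0,0,0,0],[0,0,0,0]]]' --squeeze 3

```text
t: 15.77
tcp_pos: [0.6099, 0.0696, 0.2068]
ee_rot: [-0.361, 3.121, 0.0]
wrist_force: [-0.1, 0.7, -1.9]
opening: 0.683
grasp_force: 3.0
```

```bash
python3 - <<'E'
from h import *
hang(); print(ctrl.sense()["wrist_torque"])
E
```

```text
[191. 160.] 447 axis deg from vertical 123.0
[212. 184.] 485 axis deg from vertical 126.0
[240. 210.] 502 axis deg from vertical -166.0
[277. 190.] 61 axis deg from vertical 129.0
expected vertical at [[-0.18 -3.36]] tcp px [[255. 195.]]
[ 0.06624935 -0.00115111  0.02614152]
```

```bash
python3 - <<'E'
from h import *
T=imaging.snapshot("top");S=imaging.snapshot("scene")
for b in blobs(T,*GREEN,20): print("top",b[0].round(0),b[1])
for b in blobs(S,*GREEN,15):
    yy,xx=np.where(b[2]); print("sc",b[0].round(0),b[1],xx.min(),xx.max(),yy.min(),yy.max())
p=np.array([.6093,.0695,.2255]); a=np.array([.9736,.228,0])
for q in(p-.088*a,p-[0,0,.088],p-.038*a,p-[0,0,.038]): print(proj(T,q).round(0),proj(S,q).round(0))
E
```

```text
top [261. 185.] 234
top [308. 193.] 399
top [356. 194.] 414
top [402. 200.] 448
sc [191. 160.] 446 176 204 147 174
sc [212. 184.] 483 195 225 171 199
sc [277. 190.] 63 272 286 184 196
sc [240. 210.] 501 222 254 195 227
[[264. 205.]] [[279. 169.]]
[[259. 176.]] [[256. 217.]]
[[260. 186.]] [[265. 180.]]
[[258. 173.]] [[255. 201.]]
```

Emit:
move_arm --steps '[[[0,0,-1,0],[0,0,-1,0],[0,0,1,0],[0,0,-1,0],[0,0,0,0]]]'

```text
t: 16.33
tcp_pos: [0.6113, 0.0697, 0.2694]
ee_rot: [-0.361, 3.117, -0.0]
wrist_force: [1.4, -0.7, -0.6]
opening: 0.684
grasp_force: 3.0
```

```bash
cat >> h.py <<'E'
def look():
    T=imaging.snapshot("top");S=imaging.snapshot("scene")
    for n,s in(("top",T),("sc",S)):
        for b in blobs(s,*GREEN,15):
            yy,xx=np.where(b[2]); print(n,b[0].round(0),b[1],xx.min(),xx.max(),yy.min(),yy.max())
    st=ctrl.sense(); p=st["tcp_pos"]+[0,0,.0187]; M=R.from_rotvec(st["ee_rot"]).as_matrix(); a=M[:,0]*(1 if M[0,0]<0 else -1)
    for th in(0,45,90):
        q=p+.05*(np.cos(np.radians(th))*a-np.sin(np.radians(th))*np.array([0,0,1])); print("green centre if mouth",th,"deg down",proj(T,q).round(0),proj(S,q).round(0))
E
python3 - <<'E'
from h import *
look(); go(.4608,.0788,.2,90)
E
```

```text
top [308. 193.] 407 298 319 180 206
top [356. 194.] 396 346 366 181 207
top [402. 199.] 440 391 413 187 212
sc [191. 160.] 448 176 204 147 174
sc [212. 184.] 484 195 225 171 200
sc [250. 203.] 1047 222 274 181 227
green centre if mouth 0 deg down [[260. 187.]] [[268. 156.]]
green centre if mouth 45 deg down [[259. 183.]] [[264. 172.]]
green centre if mouth 90 deg down [[257. 170.]] [[254. 185.]]
t 16.43 tcp [0.6108 0.0697 0.2677] yawy 103.2 roll 0.0367 shift [5.01 0.3  2.24] after-roll; op 0.682 gf 3.0 zax [ 0.003  0.    -1.   ]
```

```bash
python3 - <<'E'
from h import *
go(.4608,.0788,.21,103.2)
E
```

```text
t 16.43 tcp [0.6108 0.0697 0.2677] yawy 103.2 roll 0.0 shift [4.8  1.44 1.91] after-roll; op 0.682 gf 3.0 zax [ 0.003  0.    -1.   ]
```

Emit:
move_arm --steps '[[[0.2,0.06,0,0],[0.4,0.12,0,0],[0.6,0.18,0,0],[0.7,0.21,0,0],[0.7,0.21,0,0]]]' --squeeze 12

```text
t: 16.85
tcp_pos: [0.5269, 0.0745, 0.2658]
ee_rot: [0.361, -3.12, -0.0]
wrist_force: [0.1, -0.4, -2.3]
opening: 0.681
grasp_force: 12.0
```

Emit:
move_arm --steps '[[[0.7,0.21,0.3,0],[0.7,0.21,0.3,0],[0.5,0.15,0.3,0],[0.3,0.09,0.3,0],[0,0,0.2,0]]]'

```text
t: 17.27
tcp_pos: [0.4567, 0.0786, 0.2235]
ee_rot: [0.361, -3.118, 0.0]
wrist_force: [-0.0, 0.1, -1.8]
opening: 0.684
grasp_force: 12.0
```

```bash
python3 - <<'E'
from h import *
look(); go(.4608,.0788,.21,103.2); hang()
i=imaging.snapshot("scene")["image"][90:250,180:360]; 
cv2.imwrite("pics/hangB.png",np.clip(cv2.resize(i,None,fx=3,fy=3,interpolation=3)*1.5,0,255).astype(np.uint8)[:,:,::-1])
E
```

```text
top [308. 193.] 408 298 320 180 206
top [356. 194.] 410 346 366 181 206
top [402. 199.] 432 391 413 187 212
sc [191. 160.] 448 176 204 147 175
sc [212. 184.] 481 195 225 171 199
sc [320. 181.] 31 316 324 177 185
sc [240. 210.] 532 221 254 196 227
green centre if mouth 0 deg down [[256. 249.]] [[320. 148.]]
green centre if mouth 45 deg down [[256. 243.]] [[316. 163.]]
green centre if mouth 90 deg down [[253. 229.]] [[308. 175.]]
t 17.37 tcp [0.4591 0.0787 0.2239] yawy 103.2 roll 0.0 shift [-0.06 -0.01  0.46] after-roll; op 0.681 gf 12.0 zax [-0.001 -0.    -1.   ]
[191. 160.] 444 axis deg from vertical 124.0
[212. 184.] 482 axis deg from vertical 129.0
[240. 210.] 533 axis deg from vertical 135.0
expected vertical at [[ 0.11 -3.38]] tcp px [[308. 165.]]
```

View pics/hangB.png

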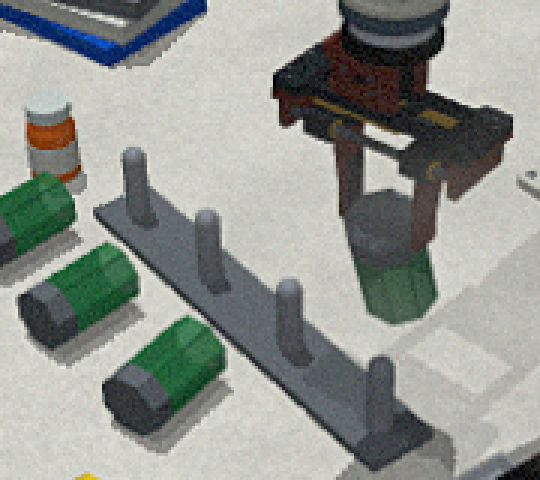

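Emit:
move_arm --steps '[[[-0.2,0,0.3,0],[0,0,0.5,0],[0,0,0.6,0],[0,0,0.6,0],[0,0,0.6,0]]]'

```text
t: 17.88
tcp_pos: [0.4696, 0.0808, 0.1479]
ee_rot: [-0.36, 3.114, 0.001]
wrist_force: [0.1, 1.1, 17.9]
opening: 0.682
grasp_force: 12.0
```

Emit:
move_arm --steps '[[[0,0,0.5,0],[0,0,0.5,0],[0,0,0.2,0],[0,0,0,0],[0,0,0,0]]]' --squeeze 5

```text
t: 18.3
tcp_pos: [0.4664, 0.0802, 0.1103]
ee_rot: [0.361, -3.121, -0.0]
wrist_force: [-0.3, 0.3, -1.8]
opening: 0.681
grasp_force: 5.0
```

Emit:
move_arm --steps '[[[0,0,0.3,0],[0,0,0.3,0],[0,0,0,0]]]' --squeeze 4

```text
t: 18.55
tcp_pos: [0.4653, 0.0801, 0.0913]
ee_rot: [0.361, -3.12, 0.0]
wrist_force: [1.3, 0.6, -2.1]
opening: 0.685
grasp_force: 4.0
```

```bash
python3 - <<'E'
from h import *
S=imaging.snapshot("scene")
hsv=cv2.cvtColor(S["image"],cv2.COLOR_RGB2HSV)
m=cv2.inRange(hsv,(40,35,20),(95,255,255)); m[:, :258]=0; m[:,380:]=0; m[300:]=0
n,l,st,c=cv2.connectedComponentsWithStats(m)
print([(c[i].round(),st[i]) for i in range(1,n) if st[i,4]>25])
b=np.array([.4608,.0788]); 
for z in(.012,.09,.112): print(z,proj(S,[*b,z]))
i=S["image"][150:270,260:360]; cv2.imwrite("pics/pA.png",np.clip(cv2.resize(i,None,fx=5,fy=5,interpolation=3)*1.5,0,255).astype(np.uint8)[:,:,::-1])
E
```

```text
[(array([305., 206.]), array([295, 188,  23,  32, 412], dtype=int32))]
0.012 [[305.41746598 228.87304749]]
0.09 [[306.15538956 206.92022777]]
0.112 [[306.37066342 200.40799002]]
```

```bash
python3 - <<'E'
from h import *
S=imaging.snapshot("scene")
u=np.array([.68,.73,0])
for zb in(.112,.122,.14,.16):
  for tag,ax in(("vert",np.array([0,0,-1.])),("tiltback15",np.array([-.26,0,-.966]))):
    o=np.array([.4653,.0801,zb]); P=[]
    side=np.cross(ax,[0,1,0]);side/=np.linalg.norm(side);s2=np.cross(ax,side)
    for h in(.022,.1):
        for a in np.radians(np.arange(22.5,360,45)): P.append(o+ax*h+.0325*(np.cos(a)*side+np.sin(a)*s2))
    q=proj(S,np.array(P)); print(zb,tag,"green top near..",q[:8].min(0).round(0),q[:8].max(0).round(0),"mouth",q[8:].min(0).round(0),q[8:].max(0).round(0))
print(ctrl.sense()["wrist_force"])
E
```

```text
0.112 vert green top near.. [293. 200.] [317. 216.] mouth [293. 222.] [316. 238.]
0.112 tiltback15 green top near.. [295. 197.] [319. 217.] mouth [300. 215.] [323. 234.]
0.122 vert green top near.. [293. 197.] [317. 213.] mouth [293. 219.] [316. 236.]
0.122 tiltback15 green top near.. [295. 194.] [319. 214.] mouth [301. 212.] [324. 232.]
0.14 vert green top near.. [293. 191.] [318. 208.] mouth [293. 214.] [317. 231.]
0.14 tiltback15 green top near.. [295. 189.] [319. 208.] mouth [301. 207.] [324. 227.]
0.16 vert green top near.. [293. 185.] [318. 202.] mouth [293. 208.] [317. 225.]
0.16 tiltback15 green top near.. [295. 183.] [320. 202.] mouth [301. 202.] [324. 221.]
[-0.35215525  0.07506473 -2.37102301]
```

View pics/pA.png

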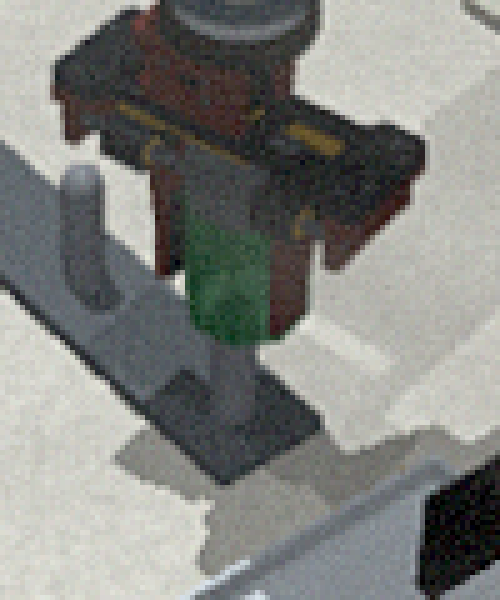

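Emit:
move_arm --steps '[[[0.1,0,0.3,0],[0.05,0,0.4,0],[0,0,0.4,0],[0,0,0.3,0],[0,0,0,0]]]' --squeeze 6

```text
t: 19.07
tcp_pos: [0.4621, 0.0792, 0.0495]
ee_rot: [-0.361, 3.119, 0.0]
wrist_force: [5.3, 2.3, -3.6]
opening: 0.684
grasp_force: 6.0
```

Emit:
move_arm --steps '[[[0,0,0,0],[0,0,0,0],[0,0,0,0],[0,0,0,0],[0,0,0,0]]]' --jaw 1

```text
t: 19.48
tcp_pos: [0.461, 0.0791, 0.0509]
ee_rot: [0.361, -3.121, 0.0]
wrist_force: [0.1, -0.1, -0.4]
opening: 0.988
grasp_force: 0.0
```

Emit:
move_arm --steps '[[[0,0,-0.5,0],[0,0,-0.8,0],[0,0,-0.9,0],[0,0,-0.9,0],[0,0,-0.9,0]]]'

```text
t: 19.9
tcp_pos: [0.4608, 0.079, 0.172]
ee_rot: [0.361, -3.12, 0.0]
wrist_force: [0.2, -0.0, 0.1]
opening: 1.001
grasp_force: 0.0
```

Emit:
move_arm --steps '[[[0,0,-0.9,0],[0,0,-0.5,0],[0,0,0,0],[0,0,0,0]]]'

```text
t: 20.23
tcp_pos: [0.4615, 0.0791, 0.2133]
ee_rot: [-0.361, 3.119, 0.0]
wrist_force: [0.5, -0.2, -1.0]
opening: 1.002
grasp_force: 0.0
```

```bash
cat >> h.py <<'E'
def onpeg(px,py):
    "lenient green blob near a peg versus outlines expected for a seated tumbler"
    S=imaging.snapshot("scene"); m=cv2.inRange(cv2.cvtColor(S["image"],cv2.COLOR_RGB2HSV),(40,35,20),(95,255,255))
    n,l,st,c=cv2.connectedComponentsWithStats(m); e=proj(S,[px,py,.05])[0]
    i=min((i for i in range(1,n) if st[i,4]>60),key=lambda i:np.hypot(*(c[i]-e))); print("seen box x,y,w,h,area",st[i],c[i].round())
    for zb in(.112,.13):
        f=lambda z:proj(S,np.array([(px+.0325*np.cos(a),py+.0325*np.sin(a),z) for a in np.radians(np.arange(22.5,360,45))])); q=f(zb-.022);r=f(zb-.1)
        print(zb,"cols",min(q[:,0].min(),r[:,0].min()).round(),q[:,0].max().round(),"rows (near) top",q[:,1].min().round(),q[:,1].max().round(),"bottom",r[:,1].max().round())
E
python3 - <<'E'
from h import *
onpeg(.4608,.0788)
T=imaging.snapshot("top")
B=np.array([.6283,-.0627]);Mo=np.array([.531,-.0851]); d=(Mo-B)/np.linalg.norm(Mo-B); g=B+.012*d; print(g,np.degrees(np.arctan2(-d[1],-d[0])))
go(*g,.12,90+np.degrees(np.arctan2(-d[1],-d[0])))
E
```

```text
seen box x,y,w,h,area [295 206  26  32 558] [307. 224.]
0.112 cols 294.0 318.0 rows (near) top 199.0 215.0 bottom 237.0
0.13 cols 294.0 319.0 rows (near) top 193.0 210.0 bottom 232.0
[ 0.61660589 -0.06539217] 12.964508660419249
t 20.33 tcp [0.4604 0.079  0.2117] yawy 103.2 roll 0.0006 shift [-4.   -5.86  3.05] after-roll; op 0.999 gf 0.0 zax [-0.002 -0.    -1.   ]
```

Emit:
move_arm --steps '[[[-0.3,-0.46,0,0],[-0.6,-0.85,0,0],[-0.6,-0.85,0,0],[-0.6,-0.85,0,0],[-0.6,-0.85,0,0]]]'

```text
t: 20.75
tcp_pos: [0.5665, -0.0161, 0.2108]
ee_rot: [0.361, -3.118, -0.001]
wrist_force: [0.1, 0.6, -0.4]
opening: 1.0
grasp_force: 0.0
```

Emit:
move_arm --steps '[[[-0.6,-0.9,0.4,0],[-0.5,-0.7,0.8,0],[-0.27,-0.4,1,0],[0,0,1,0],[0,0,0.5,0]]]'

```text
t: 21.17
tcp_pos: [0.6176, -0.0647, 0.0959]
ee_rot: [0.358, -3.114, -0.003]
wrist_force: [-1.5, -0.9, 0.1]
opening: 1.0
grasp_force: 0.0
```

Emit:
move_arm --steps '[[[0,0,0.3,0],[0,0,0,0],[0,0,0,0]]]'

```text
t: 21.42
tcp_pos: [0.6198, -0.064, 0.092]
ee_rot: [0.361, -3.119, -0.001]
wrist_force: [-0.0, -0.4, -1.0]
opening: 0.998
grasp_force: 0.0
```

```bash
python3 - <<'E'
from h import *
go(.6185,-.065,.0115,103)
E
```

```text
t 21.42 tcp [ 0.6198 -0.064   0.092 ] yawy 103.2 roll 0.0006 shift [ 0.04 -0.02  2.68] after-roll; op 0.998 gf 0.0 zax [-0.002  0.    -1.   ]
```

Emit:
move_arm --steps '[[[0.04,0,0.8,0],[0,0,0.8,0],[0,0,0.7,0],[0,0,0.38,0],[0,0,0,0]]]'

```text
t: 21.83
tcp_pos: [0.6182, -0.0642, 0.0112]
ee_rot: [0.361, -3.119, -0.001]
wrist_force: [-0.7, 0.3, -0.2]
opening: 0.996
grasp_force: 0.0
```

Emit:
move_arm --steps '[[[0,0,0,0],[0,0,0,0],[0,0,0,0],[0,0,0,0],[0,0,0,0]]]' --jaw -1 --squeeze 12

```text
t: 22.25
tcp_pos: [0.62, -0.0643, 0.0136]
ee_rot: [-0.361, 3.119, -0.0]
wrist_force: [0.5, 1.4, 5.3]
opening: 0.68
grasp_force: 12.0
```

Emit:
move_arm --steps '[[[0,0,-0.3,0],[0,0,-0.6,0],[0,0,-0.8,0],[0,0,-0.8,0],[0,0,-0.8,0]]]'

```text
t: 22.67
tcp_pos: [0.6185, -0.0645, 0.1126]
ee_rot: [0.361, -3.12, -0.0]
wrist_force: [1.4, -0.2, -2.9]
opening: 0.679
grasp_force: 12.0
```

Emit:
move_arm --steps '[[[0,0,-0.8,0],[0,0,-0.8,0],[0,0,-0.8,0],[0,0,-0.6,0],[0,0,0,0]]]'

```text
t: 23.08
tcp_pos: [0.6212, -0.0648, 0.206]
ee_rot: [-0.36, 3.114, -0.003]
wrist_force: [0.2, 0.4, -2.3]
opening: 0.684
grasp_force: 12.0
```

Emit:
move_arm --steps '[[[0,0,0,0],[0,0,0,0],[0,0,0,0]]]' --squeeze 3

```text
t: 23.33
tcp_pos: [0.6179, -0.0643, 0.1996]
ee_rot: [0.361, -3.118, -0.001]
wrist_force: [0.6, -0.0, -2.9]
opening: 0.682
grasp_force: 3.0
```

Emit:
move_arm --steps '[[[0,0,-1,0],[0,0,-1,0],[0,0,1,0],[0,0,-1,0],[0,0,0,0]]]'

```text
t: 23.75
tcp_pos: [0.62, -0.0646, 0.2624]
ee_rot: [-0.361, 3.12, -0.0]
wrist_force: [1.0, 0.4, 1.0]
opening: 0.532
grasp_force: 0.0
```

Emit:
move_arm --steps '[[[0,0,0,0],[0,0,0,0]]]' --squeeze 15

```text
t: 23.92
tcp_pos: [0.6192, -0.0644, 0.2608]
ee_rot: [-0.361, 3.121, -0.0]
wrist_force: [0.2, -0.2, -0.1]
opening: 0.289
grasp_force: 0.0
```

```bash
cat >> h.py <<'E'
def held():
    "lenient green pixels near the held tumbler in both views, against mouth 0/45/90 deg down"
    st=ctrl.sense(); p=st["tcp_pos"]+[0,0,.0187]; M=R.from_rotvec(st["ee_rot"]).as_matrix(); a=M[:,0]*(1 if M[0,0]<0 else -1)
    for n in("top","scene"):
        s=imaging.snapshot(n); m=cv2.inRange(cv2.cvtColor(s["image"],cv2.COLOR_RGB2HSV),(40,45,15),(95,255,255))
        k,l,t,c=cv2.connectedComponentsWithStats(m); e=proj(s,p)[0]
        print(n,"grasp px",e.round(),[(c[i].round().tolist(),t[i].tolist()) for i in range(1,k) if t[i,4]>20 and np.hypot(*(c[i]-e))<45])
        print("  expected green centre 0/45/90:",[proj(s,p+.05*(np.cos(h)*a-np.sin(h)*np.array([0,0,1])))[0].round().tolist() for h in np.radians([0,45,90])])
E
python3 - <<'E'
from h import *
held(); go(.4577,-.05,.21,103.2)
E
```

```text
top grasp px [311. 165.] [([300.0, 185.0], [292, 177, 19, 14, 135])]
  expected green centre 0/45/90: [[315.0, 185.0], [313.0, 181.0], [309.0, 168.0]]
scene grasp px [216. 144.] [([235.0, 123.0], [231, 117, 9, 12, 27]), ([207.0, 177.0], [185, 156, 41, 45, 935])]
  expected green centre 0/45/90: [[230.0, 134.0], [227.0, 149.0], [218.0, 161.0]]
t 24.02 tcp [ 0.6188 -0.0644  0.2606] yawy 103.2 roll -0.0 shift [5.12 1.69 1.69] after-roll; op 0.142 gf 0.0 zax [-0.001  0.    -1.   ]
```

Emit:
move_arm --steps '[[[0,0,-0.5,0],[0.5,0.6,0,0],[0.7,0.9,0,0],[0.7,0.9,0,0],[0.7,0.9,0,0]]]' --jaw 1

```text
t: 24.43
tcp_pos: [0.5191, 0.0147, 0.2757]
ee_rot: [0.36, -3.12, -0.0]
wrist_force: [-0.3, 0.5, 0.9]
opening: 0.482
grasp_force: 0.0
```

Emit:
move_arm --steps '[[[0.7,0.9,0,0],[0.7,0.9,0,0],[0.7,0.9,0,0],[0.5,0.5,0,0],[0,0,0,0]]]'

```text
t: 24.85
tcp_pos: [0.4192, 0.0911, 0.2758]
ee_rot: [0.364, -3.118, -0.001]
wrist_force: [-0.3, -0.0, 0.1]
opening: 0.857
grasp_force: 0.0
```

```bash
python3 - <<'E'
from h import *
np.set_printoptions(precision=3,suppress=True)
T=imaging.snapshot("top");S=imaging.snapshot("scene")
for n,s in(("top",T),("sc",S)):
    for b in blobs(s,*GREEN,40):
        r=rect(b[2]); print(n,b[0].round(1),b[1],np.round(r[1],1),round(r[2],0), plane(s,[b[0]],.045)[0])
# coarse colour map of top image around the dropped one: G green, D dark grey, P peg/board grey, . counter
i=T["image"].astype(int); h=cv2.cvtColor(T["image"],cv2.COLOR_RGB2HSV)
for y in range(160,216,2):
    print(y,"".join("G" if (50<h[y,x,0]<90 and h[y,x,1]>70) else ("#" if h[y,x,2]<60 else ("d" if h[y,x,2]<95 else ".")) for x in range(276,380,1)))
print(i[170,330], ctrl.sense()["tcp_pos"])
E
```

```text
top [316.2 185.7] 437 [17.6 25.4] 58.0 [ 0.593 -0.096  0.045]
top [355.7 193.6] 419 [24.8 19.2] 82.0 [ 0.571 -0.214  0.045]
top [379.7 198.8] 404 [23.9 18.8] 82.0 [ 0.556 -0.284  0.045]
sc [207.1 176.7] 885 [38.4 26.3] 57.0 [ 0.561 -0.234  0.045]
sc [225.3 211.8] 709 [34.1 21.6] 13.0 [ 0.604 -0.079  0.045]
sc [307.1 224.4] 477 [23. 25.] 0.0 [0.469 0.094 0.045]
160 ........................................................................................................
162 ........................................................................................................
164 ........................................................................................................
166 ........................................................................................................
168 ..................................................dddd..................................................
170 ............................................ddddd####ddd................................................
172 .........................................ddddGG####ddddd.......................
[... 1645 characters left out ...]
GGddd#GGGGGGGGG
204 ...................................................................dddd#GGGGGGGGGGGGGGGGGGGGdd#GGGGGGGGG
206 ....................................................................ddddGGGGGGGGGGGGGddddddddddGGGGGGGGG
208 .......................................................................ddddddd............dddddGGGGGGGGG
210 ............................................................................................ddddGGGGGGGG
212 ............................................................................................ddddGGGGdddd
214 ........................................................................................................
[70 69 70] [0.423 0.09  0.277]
```

```bash
cat >> h.py <<'E'
def lying(k,back=.047):
    "k-th green blob from the left in top view: axis (base->mouth guess away from grey foot) and grip point"
    T=imaging.snapshot("top"); b=sorted(blobs(T,*GREEN,200),key=lambda b:b[0][0])[k]
    box=plane(T,cv2.boxPoints(rect(b[2])),.04)[:,:2]; c=plane(T,[b[0]],.045)[0,:2]
    e=box[1]-box[0]; f=box[2]-box[1]; d=e if np.linalg.norm(e)>np.linalg.norm(f) else f; d=d/np.linalg.norm(d)
    v=T["image"].max(2).astype(float); g=lambda s:v[tuple(np.round(proj(T,[*(c+s*.05*d),.05])[0][::-1]).astype(int))]
    if g(1)<g(-1): d=-d
    print("centroid",c.round(4),"size",np.linalg.norm(e).round(3),np.linalg.norm(f).round(3),"base->mouth",d.round(3),"grip",(c-back*d).round(4),"dark",g(-1),g(1))
    return c-back*d,np.degrees(np.arctan2(d[1],d[0]))+90
E
python3 - <<'E'
from h import *
for k in(0,1,2):
    g,a=lying(k); 
    if k==0: go(*g,.12,a)
E
```

```text
centroid [ 0.5925 -0.0963] size 0.076 0.052 base->mouth [-0.55   0.835] grip [ 0.6183 -0.1355] dark 83.0 96.0
t 25.0 tcp [0.4234 0.0897 0.2766] yawy 103.2 roll 0.194 shift [-9.84  1.29  5.23] after-roll; op 0.98 gf 0.0 zax [ 0.001 -0.    -1.   ]
centroid [ 0.5706 -0.2132] size 0.055 0.073 base->mouth [-0.989 -0.147] grip [ 0.6171 -0.2063] dark 83.0 133.0
centroid [ 0.5573 -0.2848] size 0.057 0.071 base->mouth [-0.99  -0.144] grip [ 0.6038 -0.2781] dark 85.0 131.0
```

Emit:
move_arm --steps '[[[0,0,0,0.0194],[0,0,0,0.0194],[0,0,0,0.0194],[0,0,0,0.0194],[0,0,0,0.0194]]]'

```text
t: 25.52
tcp_pos: [0.4237, 0.0891, 0.2762]
ee_rot: [-0.603, -3.083, 0.0]
wrist_force: [-0.3, 0.1, -0.7]
opening: 1.002
grasp_force: 0.0
```

Emit:
move_arm --steps '[[[0,0,0,0.0194],[0,0,0,0.0194],[0,0,0,0.0194],[0,0,0,0.0194],[0,0,0,0.0194]]]'

```text
t: 25.93
tcp_pos: [0.4237, 0.0891, 0.2762]
ee_rot: [-1.501, -2.76, 0.0]
wrist_force: [0.4, -0.8, -0.4]
opening: 0.997
grasp_force: 0.0
```

Emit:
move_arm --steps '[[[-0.6,0.08,0,0],[-1,0.13,0,0],[-1,0.13,0,0],[-1,0.13,0,0],[-1,0.13,0,0]]]'

```text
t: 26.35
tcp_pos: [0.5152, -0.0178, 0.2761]
ee_rot: [1.492, 2.765, -0.0]
wrist_force: [0.1, 0.7, -0.4]
opening: 0.996
grasp_force: 0.0
```

Emit:
move_arm --steps '[[[-1,0.13,0,0],[-1,0.13,0,0],[-1,0.13,0.6,0],[-1,0.13,0.9,0],[-0.8,0.1,0.9,0]]]'

```text
t: 26.77
tcp_pos: [0.6108, -0.1289, 0.2037]
ee_rot: [1.492, 2.762, 0.001]
wrist_force: [-0.5, 1.1, 0.2]
opening: 1.0
grasp_force: 0.0
```

Emit:
move_arm --steps '[[[-0.4,0,0.9,0],[0,0,0.9,0],[0,0,0.6,0],[0,0,0,0],[0,0,0,0]]]'

```text
t: 27.18
tcp_pos: [0.6145, -0.1365, 0.131]
ee_rot: [-1.491, -2.762, 0.001]
wrist_force: [0.2, 0.0, -0.8]
opening: 0.999
grasp_force: 0.0
```

```bash
python3 - <<'E'
from h import *
go(.6183,-.1355,.0115,33.4)
E
```

```text
t 27.18 tcp [ 0.6145 -0.1365  0.131 ] yawy 33.3 roll -0.0003 shift [-0.05  0.13  3.98] after-roll; op 0.999 gf 0.0 zax [-0.003  0.001 -1.   ]
```

Emit:
move_arm --steps '[[[0,0.13,0,0],[0,0,0.6,0],[0,0,0.9,0],[0,0,0.9,0],[0,0,0.9,0]]]' --jaw 0.75

```text
t: 27.6
tcp_pos: [0.6206, -0.1338, 0.035]
ee_rot: [1.488, 2.761, 0.002]
wrist_force: [0.5, 1.0, -0.8]
opening: 0.877
grasp_force: 0.0
```

Emit:
move_arm --steps '[[[0,0,0.5,0],[0,0,0.18,0],[0,0,0,0],[0,0,0,0],[0,0,0,0]]]'

```text
t: 28.02
tcp_pos: [0.6197, -0.1338, 0.0148]
ee_rot: [1.489, 2.763, 0.001]
wrist_force: [0.2, -0.4, -0.1]
opening: 0.876
grasp_force: 0.0
```

Emit:
move_arm --steps '[[[0,0,0,0],[0,0,0,0],[0,0,0,0],[0,0,0,0],[0,0,0,0]]]' --jaw -1 --squeeze 12

```text
t: 28.43
tcp_pos: [0.6189, -0.1336, 0.0139]
ee_rot: [1.49, 2.764, 0.001]
wrist_force: [-1.1, -0.1, 5.6]
opening: 0.684
grasp_force: 12.0
```

Emit:
move_arm --steps '[[[0,0,-0.3,0],[0,0,-0.6,0],[0,0,-0.8,0],[0,0,-0.8,0],[0,0,-0.8,0]]]'

```text
t: 28.85
tcp_pos: [0.6174, -0.1334, 0.1128]
ee_rot: [-1.49, -2.764, 0.001]
wrist_force: [-0.2, -1.0, -2.2]
opening: 0.681
grasp_force: 12.0
```

Emit:
move_arm --steps '[[[0,0,-0.8,0],[0,0,-0.8,0],[0,0,-0.8,0],[0,0,-0.3,0],[0,0,0,0]]]'

```text
t: 29.27
tcp_pos: [0.6194, -0.1338, 0.1956]
ee_rot: [1.488, 2.762, 0.002]
wrist_force: [-0.0, -0.5, -2.4]
opening: 0.683
grasp_force: 12.0
```

```bash
python3 - <<'E'
from h import *
go(.6183,-.1355,.2,33.4); held()
E
```

```text
t 29.27 tcp [ 0.6194 -0.1338  0.1956] yawy 33.4 roll -0.0001 shift [-0.03 -0.06 -0.15] after-roll; op 0.683 gf 12.0 zax [ 0.004 -0.001 -1.   ]
top grasp px [336. 169.] [([310.0, 180.0], [304, 170, 13, 22, 165]), ([332.0, 179.0], [328, 172, 9, 12, 79]), ([355.0, 184.0], [350, 181, 10, 6, 27])]
  expected green centre 0/45/90: [[319.0, 179.0], [323.0, 178.0], [333.0, 172.0]]
scene grasp px [203. 153.] [([215.0, 168.0], [186, 141, 54, 60, 1659])]
  expected green centre 0/45/90: [[221.0, 156.0], [217.0, 166.0], [205.0, 169.0]]
```

Emit:
move_arm --steps '[[[0.4,0.1,-0.3,0],[0.8,0.2,-0.3,0],[0.8,0.2,0,0],[0.8,0.2,0,0],[0.8,0.2,0,0]]]'

```text
t: 29.78
tcp_pos: [0.5797, -0.0268, 0.2099]
ee_rot: [-1.49, -2.763, 0.001]
wrist_force: [-0.6, -1.1, -1.9]
opening: 0.681
grasp_force: 12.0
```

Emit:
move_arm --steps '[[[0.4,0.1,0,0],[0,0,0,0],[0,0,0,0],[0,0,0,0]]]' --squeeze 3.5

```text
t: 30.12
tcp_pos: [0.5775, -0.0172, 0.2107]
ee_rot: [-1.49, -2.766, 0.001]
wrist_force: [-0.5, -1.2, -1.2]
opening: 0.682
grasp_force: 3.5
```

Emit:
move_arm --steps '[[[0,0,-1,0],[0,0,0,0],[0,0,0,0]]]'

```text
t: 30.37
tcp_pos: [0.5787, -0.0178, 0.242]
ee_rot: [1.491, 2.762, 0.002]
wrist_force: [0.5, -0.5, -3.0]
opening: 0.682
grasp_force: 3.5
```

```bash
python3 - <<'E'
from h import *
held(); print(ctrl.sense()["wrist_force"])
E
```

```text
top grasp px [291. 182.] [([277.0, 197.0], [269, 187, 20, 23, 306])]
  expected green centre 0/45/90: [[274.0, 193.0], [279.0, 191.0], [291.0, 184.0]]
scene grasp px [242. 153.] [([260.0, 165.0], [243, 146, 38, 39, 877]), ([207.0, 177.0], [186, 157, 41, 44, 934])]
  expected green centre 0/45/90: [[262.0, 156.0], [257.0, 167.0], [243.0, 169.0]]
[-0.1897905  -0.46765156 -3.08231954]
```

Emit:
move_arm --steps '[[[0,0,0,0],[0,0,-1,0],[0,0,0,0],[0,0,0,0]]]' --squeeze 3

```text
t: 30.8
tcp_pos: [0.578, -0.017, 0.2713]
ee_rot: [1.49, 2.764, 0.001]
wrist_force: [-0.0, -0.3, -1.9]
opening: 0.685
grasp_force: 3.0
```

```bash
python3 - <<'E'
from h import *
held(); print(ctrl.sense()["wrist_force"])
E
```

```text
top grasp px [291. 181.] [([278.0, 194.0], [269, 186, 20, 18, 242])]
  expected green centre 0/45/90: [[273.0, 192.0], [279.0, 190.0], [291.0, 183.0]]
scene grasp px [242. 142.] [([254.0, 166.0], [234, 145, 38, 40, 797])]
  expected green centre 0/45/90: [[262.0, 146.0], [257.0, 157.0], [243.0, 160.0]]
[-0.63176793  0.01931251 -2.1713588 ]
```

Emit:
move_arm --steps '[[[0,0,-1,0],[0,0,0,0],[0,0,0,0]]]'

```text
t: 31.15
tcp_pos: [0.5778, -0.0168, 0.301]
ee_rot: [1.49, 2.764, 0.001]
wrist_force: [0.4, -0.3, -2.8]
opening: 0.683
grasp_force: 3.0
```

```bash
python3 - <<'E'
from h import *
held(); print(ctrl.sense()["wrist_force"])
E
```

```text
top grasp px [291. 180.] [([279.0, 193.0], [271, 185, 18, 16, 198])]
  expected green centre 0/45/90: [[273.0, 191.0], [279.0, 189.0], [291.0, 182.0]]
scene grasp px [241. 131.] [([251.0, 157.0], [232, 135, 36, 41, 806])]
  expected green centre 0/45/90: [[262.0, 135.0], [257.0, 147.0], [242.0, 149.0]]
[-0.60105997 -0.06007265 -3.28548009]
```

Emit:
move_arm --steps '[[[1,0,-0.5,0],[0,0,0,0],[0,0,0,0]]]'

```text
t: 31.5
tcp_pos: [0.5601, 0.0089, 0.3153]
ee_rot: [-1.488, -2.766, 0.0]
wrist_force: [0.2, 0.1, -2.5]
opening: 0.682
grasp_force: 3.0
```

Emit:
move_arm --steps '[[[1,0,-0.5,0],[0,0,0,0],[0,0,0,0]]]'

```text
t: 31.75
tcp_pos: [0.5442, 0.0336, 0.3306]
ee_rot: [1.488, 2.766, -0.0]
wrist_force: [-0.2, 0.1, -2.4]
opening: 0.685
grasp_force: 3.0
```

```bash
python3 - <<'E'
from h import *
held(); print(ctrl.sense()["wrist_force"])
E
```

```text
top grasp px [269. 192.] []
  expected green centre 0/45/90: [[251.0, 204.0], [257.0, 202.0], [270.0, 194.0]]
scene grasp px [266. 125.] [([271.0, 154.0], [253, 132, 34, 39, 815])]
  expected green centre 0/45/90: [[288.0, 128.0], [282.0, 141.0], [267.0, 143.0]]
[-0.20442063 -0.27782629 -2.15357903]
```

```bash
python3 - <<'E'
from h import *
go(.462,-.057,.22,33.4)
E
```

```text
t 31.85 tcp [0.5444 0.0328 0.3301] yawy 33.4 roll -0.0001 shift [-0.99 -3.94  3.67] after-roll; op 0.687 gf 3.0 zax [-0.001 -0.    -1.   ]
```

Emit:
move_arm --steps '[[[0,0,0,0],[-0.05,-0.2,0.1,0],[-0.1,-0.4,0.3,0],[-0.15,-0.6,0.5,0],[-0.15,-0.6,0.5,0]]]' --squeeze 15

```text
t: 32.27
tcp_pos: [0.5062, -0.0086, 0.2881]
ee_rot: [1.49, 2.765, -0.0]
wrist_force: [-0.5, -0.9, -2.5]
opening: 0.681
grasp_force: 15.0
```

Emit:
move_arm --steps '[[[-0.15,-0.6,0.5,0],[-0.15,-0.6,0.5,0],[-0.14,-0.54,0.5,0],[-0.1,-0.4,0.4,0],[0,0,0.3,0]]]'

```text
t: 32.68
tcp_pos: [0.4594, -0.0581, 0.2213]
ee_rot: [-1.492, -2.762, 0.002]
wrist_force: [0.3, -0.5, -1.9]
opening: 0.684
grasp_force: 15.0
```

Emit:
move_arm --steps '[[[0,0,0,0],[0,0,0,0]]]'

```text
t: 32.85
tcp_pos: [0.4622, -0.0566, 0.2228]
ee_rot: [-1.491, -2.765, -0.0]
wrist_force: [0.0, 0.7, -2.7]
opening: 0.681
grasp_force: 15.0
```

```bash
python3 - <<'E'
from h import *
held(); go(.462,-.057,.16,33.4)
S=imaging.snapshot("scene"); print("peg2 base/tip px",proj(S,[.4577,-.05,.012]).round(),proj(S,[.4577,-.05,.09]).round())
E
```

```text
top grasp px [306. 229.] []
  expected green centre 0/45/90: [[289.0, 240.0], [293.0, 236.0], [305.0, 229.0]]
scene grasp px [271. 134.] [([275.0, 159.0], [259, 141, 31, 34, 622])]
  expected green centre 0/45/90: [[291.0, 137.0], [285.0, 148.0], [272.0, 150.0]]
t 32.95 tcp [ 0.463  -0.0563  0.2236] yawy 33.4 roll -0.0001 shift [ 0.   -0.04  2.12] after-roll; op 0.68 gf 15.0 zax [ 0.001 -0.    -1.   ]
peg2 base/tip px [[276. 203.]] [[275. 181.]]
```

Emit:
move_arm --steps '[[[0,0,0.4,0],[0,0,0.6,0],[0,0,0.5,0],[0,0,0.3,0],[0,0,0.2,0]]]'

```text
t: 33.42
tcp_pos: [0.4621, -0.0561, 0.1625]
ee_rot: [-1.489, -2.766, 0.0]
wrist_force: [-0.7, 0.6, -2.2]
opening: 0.682
grasp_force: 15.0
```

Emit:
move_arm --steps '[[[0,0,0.3,0],[0,0,0.2,0],[0,0,0,0]]]'

```text
t: 33.67
tcp_pos: [0.4615, -0.0563, 0.1471]
ee_rot: [-1.49, -2.765, 0.001]
wrist_force: [0.3, 0.1, -2.1]
opening: 0.68
grasp_force: 15.0
```

Emit:
move_arm --steps '[[[0,0,0.3,0],[0,0,0.2,0],[0,0,0,0]]]'

```text
t: 33.92
tcp_pos: [0.4612, -0.0564, 0.1319]
ee_rot: [-1.49, -2.764, 0.001]
wrist_force: [-0.5, 0.4, -2.0]
opening: 0.681
grasp_force: 15.0
```

Emit:
move_arm --steps '[[[0.05,0,0.3,0],[0.05,0,0.3,0],[0.05,0,0.3,0],[0,0,0,0]]]' --squeeze 8

```text
t: 34.25
tcp_pos: [0.4578, -0.0523, 0.1041]
ee_rot: [-1.489, -2.763, 0.002]
wrist_force: [-0.2, 0.6, -2.2]
opening: 0.683
grasp_force: 8.0
```

Emit:
move_arm --steps '[[[0.05,0,0.3,0],[0,0,0.2,0],[0,0,0,0]]]' --squeeze 5

```text
t: 34.5
tcp_pos: [0.4585, -0.0513, 0.0902]
ee_rot: [-1.49, -2.765, 0.0]
wrist_force: [-0.5, 0.7, -1.4]
opening: 0.683
grasp_force: 5.0
```

```bash
python3 - <<'E'
from h import *
onpeg(.4577,-.05)
E
```

```text
seen box x,y,w,h,area [264 182  29  31 546] [279. 198.]
0.112 cols 264.0 287.0 rows (near) top 174.0 189.0 bottom 211.0
0.13 cols 263.0 287.0 rows (near) top 169.0 184.0 bottom 206.0
```

Emit:
move_arm --steps '[[[0,0,0.2,0],[0,0,0.1,0],[0,0,0,0]]]' --squeeze 3

```text
t: 34.8
tcp_pos: [0.4587, -0.0514, 0.0815]
ee_rot: [1.49, 2.765, 0.0]
wrist_force: [-0.2, 0.1, -1.3]
opening: 0.682
grasp_force: 3.0
```

Emit:
move_arm --steps '[[[0,0,0,0],[0,0,0,0],[0,0,0,0],[0,0,0,0],[0,0,0,0]]]' --jaw 1

```text
t: 35.22
tcp_pos: [0.4586, -0.0515, 0.082]
ee_rot: [1.49, 2.765, 0.0]
wrist_force: [0.2, 0.3, 0.1]
opening: 0.991
grasp_force: 0.0
```

Emit:
move_arm --steps '[[[0,0,-0.5,0],[0,0,-0.8,0],[0,0,-0.9,0],[0,0,-0.9,0],[0,0,-0.9,0]]]'

```text
t: 35.63
tcp_pos: [0.4582, -0.0514, 0.2032]
ee_rot: [-1.49, -2.765, 0.0]
wrist_force: [0.4, -0.3, 0.2]
opening: 1.0
grasp_force: 0.0
```

Emit:
move_arm --steps '[[[0,0,-0.6,0],[0,0,0,0],[0,0,0,0]]]'

```text
t: 35.88
tcp_pos: [0.4591, -0.0515, 0.2206]
ee_rot: [1.489, 2.764, 0.001]
wrist_force: [0.0, 0.2, -0.5]
opening: 0.999
grasp_force: 0.0
```

```bash
python3 - <<'E'
from h import *
onpeg(.4577,-.05); onpeg(.4608,.0788)
for k in range(4):
    try: lying(k)
    except Exception as e: print(k,e)
E
```

```text
seen box x,y,w,h,area [268 185  25  29 522] [280. 200.]
0.112 cols 264.0 287.0 rows (near) top 174.0 189.0 bottom 211.0
0.13 cols 263.0 287.0 rows (near) top 169.0 184.0 bottom 206.0
seen box x,y,w,h,area [295 205  26  33 564] [307. 224.]
0.112 cols 294.0 318.0 rows (near) top 199.0 215.0 bottom 237.0
0.13 cols 294.0 319.0 rows (near) top 193.0 210.0 bottom 232.0
centroid [ 0.5706 -0.2136] size 0.056 0.074 base->mouth [-0.989 -0.147] grip [ 0.6171 -0.2067] dark 85.0 133.0
centroid [ 0.5568 -0.2852] size 0.056 0.072 base->mouth [-0.99  -0.144] grip [ 0.6033 -0.2784] dark 86.0 133.0
2 list index out of range
3 list index out of range
```

```bash
python3 - <<'E'
from h import *
go(.492,-.293,.028,98.3)
E
```

```text
t 36.18 tcp [ 0.4579 -0.0514  0.2188] yawy 33.4 roll -0.1804 shift [ 0.03 -8.12  6.37] after-roll; op 1.001 gf 0.0 zax [-0.002  0.    -1.   ]
```

Emit:
move_arm --steps '[[[0,0,0,-0.018],[0,0,0,-0.018],[0,0,0,-0.018],[0,0,0,-0.018],[0,0,0,-0.018]]]' --jaw -1

```text
t: 36.6
tcp_pos: [0.4582, -0.0514, 0.2192]
ee_rot: [-0.651, -3.072, 0.0]
wrist_force: [-0.3, 0.7, 0.0]
opening: 0.659
grasp_force: 0.0
```

Emit:
move_arm --steps '[[[0,0,0,-0.018],[0,0,0,-0.018],[0,0,0,-0.018],[0,0,0,-0.018],[0,0,0,-0.018]]]'

```text
t: 37.02
tcp_pos: [0.4582, -0.0514, 0.2192]
ee_rot: [0.232, -3.132, -0.0]
wrist_force: [0.7, -0.6, -0.6]
opening: 0.278
grasp_force: 0.0
```

Emit:
move_arm --steps '[[[0,-0.6,0,0],[0,-1,0,0],[0,-1,0,0],[0,-1,0,0],[0,-1,0,0]]]'

```text
t: 37.43
tcp_pos: [0.4779, -0.1892, 0.2192]
ee_rot: [0.224, -3.132, -0.001]
wrist_force: [1.7, 0.8, 0.4]
opening: 0.002
grasp_force: 0.0
```

Emit:
move_arm --steps '[[[0,-1,0,0],[0,-1,0,0],[0,-1,0.4,0],[0,-0.52,0.9,0],[0,0,0.9,0]]]'

```text
t: 37.85
tcp_pos: [0.4943, -0.2963, 0.1534]
ee_rot: [-0.219, 3.131, -0.004]
wrist_force: [-0.5, -0.2, -0.3]
opening: 0.006
grasp_force: 0.0
```

Emit:
move_arm --steps '[[[0,0,0.8,0],[0,0,0.4,0],[0,0,0,0],[0,0,0,0]]]'

```text
t: 38.18
tcp_pos: [0.493, -0.2923, 0.1175]
ee_rot: [0.224, -3.132, -0.001]
wrist_force: [0.0, -0.9, 0.4]
opening: 0.003
grasp_force: 0.0
```

```bash
python3 - <<'E'
from h import *
go(.492,-.293,.028,98.3)
E
```

```text
t 38.18 tcp [ 0.493  -0.2923  0.1175] yawy 98.2 roll -0.0003 shift [ 0.03 -0.02  2.98] after-roll; op 0.003 gf 0.0 zax [-0.001  0.001 -1.   ]
```

Emit:
move_arm --steps '[[[0.05,0,0.8,0],[0,0,0.8,0],[0,0,0.8,0],[0,0,0.58,0],[0,0,0,0]]]'

```text
t: 38.6
tcp_pos: [0.4911, -0.2921, 0.0273]
ee_rot: [0.224, -3.132, -0.002]
wrist_force: [0.1, 0.3, -0.3]
opening: 0.003
grasp_force: 0.0
```

Emit:
move_arm --steps '[[[-0.2,0,0,0],[-0.2,0,0,0],[-0.2,0,0,0],[-0.25,0,0,0],[-0.25,0,0,0]]]'

```text
t: 39.02
tcp_pos: [0.5256, -0.2883, 0.0299]
ee_rot: [-0.224, 3.132, -0.002]
wrist_force: [-3.5, 0.7, 1.6]
opening: 0.002
grasp_force: 1.2
```

Emit:
move_arm --steps '[[[-0.25,0,0,0],[-0.25,0,0,0],[-0.25,0,0,0],[-0.25,0,0,0],[-0.25,0,0,0]]]'

```text
t: 39.43
tcp_pos: [0.5621, -0.2826, 0.0285]
ee_rot: [0.224, -3.133, -0.0]
wrist_force: [-2.7, 0.1, 1.5]
opening: 0.007
grasp_force: 1.3
```

Emit:
move_arm --steps '[[[-0.2,0,0,0],[0,0,0,0],[0.3,0,0,0],[0,0,-0.5,0],[0,0,-0.8,0]]]'

```text
t: 39.85
tcp_pos: [0.5554, -0.2822, 0.0653]
ee_rot: [0.222, -3.129, -0.005]
wrist_force: [-0.2, -0.1, 0.3]
opening: 0.004
grasp_force: 0.0
```

Emit:
move_arm --steps '[[[0,0,-0.9,0],[0,0,-0.9,0],[0,0,-0.4,0],[0,0,0,0],[0,0,0,0]]]' --jaw 1

```text
t: 40.27
tcp_pos: [0.5581, -0.2833, 0.1335]
ee_rot: [-0.223, 3.133, -0.0]
wrist_force: [0.0, 0.4, -0.4]
opening: 0.347
grasp_force: 0.0
```

```bash
python3 - <<'E'
from h import *
lying(0)
g,a=lying(1); go(*g,.0115,a)
b=blobs(imaging.snapshot("top"),(0,150,60),(15,255,255),20); print([x[0] for x in b])
E
```

```text
centroid [ 0.571  -0.2087] size 0.054 0.074 base->mouth [-0.992 -0.123] grip [ 0.6177 -0.2029] dark 87.0 129.0
centroid [ 0.6293 -0.2747] size 0.057 0.054 base->mouth [-0.178  0.984] grip [ 0.6376 -0.321 ] dark 49.0 77.0
t 40.37 tcp [ 0.5573 -0.2828  0.1319] yawy 98.1 roll 0.2442 shift [-1.74  2.4   4.01] after-roll; op 0.439 gf 0.0 zax [-0.002  0.001 -1.   ]
[array([202.68932039, 297.71798428])]
```

Emit:
move_arm --steps '[[[0.8,0.5,-0.8,0],[0.9,0.6,-0.8,0],[0.9,0.6,-0.8,0],[0.8,0.6,0,0],[0,0,0,0]]]'

```text
t: 40.83
tcp_pos: [0.4428, -0.2267, 0.2047]
ee_rot: [0.223, -3.129, -0.004]
wrist_force: [-0.9, 0.6, -0.4]
opening: 0.865
grasp_force: 0.0
```

```bash
python3 - <<'E'
from h import *
lying(0)
g,a=lying(1); go(*g,.12,a)
E
```

```text
centroid [ 0.5711 -0.2128] size 0.055 0.073 base->mouth [-0.99  -0.138] grip [ 0.6177 -0.2064] dark 87.0 139.0
centroid [ 0.6183 -0.2759] size 0.057 0.074 base->mouth [-0.989 -0.145] grip [ 0.6648 -0.2691] dark 86.0 132.0
t 40.93 tcp [ 0.4469 -0.2289  0.2049] yawy 98.2 roll -0.0004 shift [-7.   -2.38  2.82] after-roll; op 0.952 gf 0.0 zax [-0.001  0.001 -1.   ]
```

Emit:
move_arm --steps '[[[-0.5,-0.2,0,0],[-1,-0.35,0,0],[-1,-0.35,0,0],[-1,-0.35,0,0],[-1,-0.35,0,0]]]'

```text
t: 41.35
tcp_pos: [0.5904, -0.2583, 0.2039]
ee_rot: [0.223, -3.133, -0.001]
wrist_force: [1.1, -1.1, -0.1]
opening: 1.003
grasp_force: 0.0
```

Emit:
move_arm --steps '[[[-1,-0.35,0.5,0],[-1,-0.3,0.8,0],[-0.5,-0.13,0.9,0],[0,0,0.7,0],[0,0,0,0]]]'

```text
t: 41.77
tcp_pos: [0.6639, -0.269, 0.1108]
ee_rot: [0.224, -3.125, -0.007]
wrist_force: [-0.7, 1.1, -0.8]
opening: 1.001
grasp_force: 0.0
```

Emit:
move_arm --steps '[[[0,0,0,0],[0,0,0,0]]]'

```text
t: 41.93
tcp_pos: [0.6661, -0.2706, 0.1186]
ee_rot: [0.223, -3.134, 0.0]
wrist_force: [-1.0, 0.5, 0.1]
opening: 1.001
grasp_force: 0.0
```

```bash
python3 - <<'E'
from h import *
go(.665,-.269,.0115,98.2)
E
```

```text
t 41.93 tcp [ 0.6661 -0.2706  0.1186] yawy 98.2 roll -0.0001 shift [0.03 0.06 3.57] after-roll; op 1.001 gf 0.0 zax [-0. -0. -1.]
```

Emit:
move_arm --steps '[[[0.03,0.06,0.9,0],[0,0,0.9,0],[0,0,0.9,0],[0,0,0.85,0],[0,0,0,0]]]'

```text
t: 42.35
tcp_pos: [0.6622, -0.2679, 0.009]
ee_rot: [0.223, -3.129, -0.004]
wrist_force: [-1.7, 0.7, -1.1]
opening: 1.002
grasp_force: 0.0
```

Emit:
move_arm --steps '[[[0,0,0,0],[0,0,0,0],[0,0,0,0],[0,0,0,0],[0,0,0,0]]]' --jaw -1 --squeeze 12

```text
t: 42.77
tcp_pos: [0.666, -0.2695, 0.0143]
ee_rot: [-0.223, 3.13, -0.003]
wrist_force: [-0.8, -0.8, 6.8]
opening: 0.68
grasp_force: 12.0
```

Emit:
move_arm --steps '[[[0,0,-0.3,0],[0,0,-0.6,0],[0,0,-0.8,0],[0,0,-0.8,0],[0,0,-0.8,0]]]'

```text
t: 43.18
tcp_pos: [0.664, -0.2683, 0.1123]
ee_rot: [0.223, -3.133, -0.001]
wrist_force: [0.7, 0.8, -2.7]
opening: 0.69
grasp_force: 12.0
```

Emit:
move_arm --steps '[[[0,0,-0.8,0],[0,0,-0.8,0],[0,0,-0.6,0],[0,0,-0.3,0],[0,0,0,0]]]'

```text
t: 43.6
tcp_pos: [0.6656, -0.269, 0.189]
ee_rot: [-0.223, 3.13, -0.003]
wrist_force: [0.5, 0.1, -2.8]
opening: 0.684
grasp_force: 12.0
```

Emit:
move_arm --steps '[[[0,0,0,0],[0,0,0,0],[0,0,0,0]]]' --squeeze 3

```text
t: 43.85
tcp_pos: [0.6635, -0.2682, 0.1841]
ee_rot: [0.223, -3.131, -0.002]
wrist_force: [-0.7, -1.1, -2.9]
opening: 0.686
grasp_force: 3.1
```

Emit:
move_arm --steps '[[[0,0,-1,0],[0,0,0,0],[0,0,0,0]]]'

```text
t: 44.1
tcp_pos: [0.6654, -0.269, 0.2165]
ee_rot: [-0.223, 3.132, -0.002]
wrist_force: [-0.2, 0.1, -2.9]
opening: 0.684
grasp_force: 3.0
```

Emit:
move_arm --steps '[[[0,0,-1,0],[0,0,0,0],[0,0,0,0]]]'

```text
t: 44.35
tcp_pos: [0.6652, -0.2689, 0.2461]
ee_rot: [-0.223, 3.132, -0.002]
wrist_force: [-0.4, 0.1, -3.3]
opening: 0.684
grasp_force: 3.0
```

```bash
python3 - <<'E'
from h import *
held(); print(ctrl.sense()["wrist_force"])
E
```

```text
top grasp px [393. 148.] []
  expected green centre 0/45/90: [[396.0, 168.0], [392.0, 165.0], [389.0, 152.0]]
scene grasp px [157. 120.] [([162.0, 147.0], [148, 131, 27, 31, 589])]
  expected green centre 0/45/90: [[173.0, 112.0], [170.0, 125.0], [160.0, 136.0]]
[-0.20913786 -1.35065931 -2.52497653]
```

Emit:
move_arm --steps '[[[0,0,0,0],[0,0,0,0]]]' --squeeze 15

```text
t: 44.62
tcp_pos: [0.6639, -0.2684, 0.2444]
ee_rot: [0.223, -3.132, -0.002]
wrist_force: [-0.2, 0.1, -1.9]
opening: 0.681
grasp_force: 15.0
```

```bash
python3 - <<'E'
from h import *
go(.457,-.306,.165,98.2)
E
```

```text
t 44.62 tcp [ 0.6639 -0.2684  0.2444] yawy 98.2 roll -0.0001 shift [ 7.   -0.26  2.66] after-roll; op 0.681 gf 15.0 zax [-0.002  0.001 -1.   ]
```

Emit:
move_arm --steps '[[[0.3,-0.01,0,0],[0.6,-0.02,0,0],[0.8,-0.03,0,0],[0.8,-0.03,0,0],[0.8,-0.03,0,0]]]'

```text
t: 45.03
tcp_pos: [0.5653, -0.2862, 0.2455]
ee_rot: [0.224, -3.133, -0.001]
wrist_force: [0.2, -0.7, -2.0]
opening: 0.684
grasp_force: 15.0
```

Emit:
move_arm --steps '[[[0.8,-0.03,0,0],[0.8,-0.03,0,0],[0.8,-0.03,0,0],[0.6,-0.03,0.2,0],[0.4,-0.02,0.4,0]]]'

```text
t: 45.45
tcp_pos: [0.465, -0.3054, 0.229]
ee_rot: [-0.222, 3.132, -0.002]
wrist_force: [0.6, -0.6, -1.9]
opening: 0.679
grasp_force: 15.0
```

Emit:
move_arm --steps '[[[0.3,0,0.4,0],[0,0,0.2,0],[0,0,0,0],[0,0,0,0],[0,0,0,0]]]'

```text
t: 45.87
tcp_pos: [0.4587, -0.3063, 0.2107]
ee_rot: [-0.224, 3.133, -0.001]
wrist_force: [-0.4, -0.4, -2.6]
opening: 0.682
grasp_force: 15.0
```

```bash
python3 - <<'E'
from h import *
go(.457,-.306,.165,98.2); held()
S=imaging.snapshot("scene"); print("peg4 base/tip px",proj(S,[.4494,-.306,.012]).round(),proj(S,[.4494,-.306,.09]).round())
E
```

```text
t 45.87 tcp [ 0.4587 -0.3063  0.2107] yawy 98.2 roll -0.0001 shift [0.06 0.02 1.52] after-roll; op 0.682 gf 15.0 zax [ 0.001 -0.001 -1.   ]
top grasp px [405. 232.] []
  expected green centre 0/45/90: [[407.0, 252.0], [403.0, 246.0], [399.0, 232.0]]
scene grasp px [217.  99.] [([220.0, 124.0], [208, 109, 23, 28, 490])]
  expected green centre 0/45/90: [[231.0, 92.0], [228.0, 104.0], [219.0, 114.0]]
peg4 base/tip px [[226. 159.]] [[224. 138.]]
```

Emit:
move_arm --steps '[[[0.05,0,0.4,0],[0,0,0.5,0],[0,0,0.4,0],[0,0,0.2,0],[0,0,0,0]]]'

```text
t: 46.43
tcp_pos: [0.4557, -0.3058, 0.1636]
ee_rot: [0.224, -3.132, -0.003]
wrist_force: [-0.4, 0.1, -1.7]
opening: 0.682
grasp_force: 15.0
```

Emit:
move_arm --steps '[[[0,0,0.3,0],[0,0,0.2,0],[0,0,0,0]]]'

```text
t: 46.68
tcp_pos: [0.4559, -0.306, 0.149]
ee_rot: [0.223, -3.132, -0.002]
wrist_force: [0.7, 0.0, -2.4]
opening: 0.683
grasp_force: 15.0
```

Emit:
move_arm --steps '[[[0,0,0.3,0],[0,0,0.2,0],[0,0,0,0]]]'

```text
t: 46.93
tcp_pos: [0.4556, -0.3059, 0.1337]
ee_rot: [0.223, -3.132, -0.002]
wrist_force: [-0.2, -0.5, -2.9]
opening: 0.68
grasp_force: 15.0
```

Emit:
move_arm --steps '[[[0.05,0,0.3,0],[0.05,0,0.3,0],[0.05,0,0.3,0],[0,0,0,0]]]' --squeeze 8

```text
t: 47.27
tcp_pos: [0.4503, -0.3062, 0.1059]
ee_rot: [0.223, -3.131, -0.004]
wrist_force: [-1.1, -0.2, -2.1]
opening: 0.683
grasp_force: 8.0
```

Emit:
move_arm --steps '[[[0.05,0,0.3,0],[0,0,0.3,0],[0,0,0,0]]]' --squeeze 5

```text
t: 47.52
tcp_pos: [0.4504, -0.3074, 0.0891]
ee_rot: [-0.223, 3.134, -0.0]
wrist_force: [0.1, -0.4, -2.0]
opening: 0.684
grasp_force: 5.0
```

Emit:
move_arm --steps '[[[0,0,0.2,0],[0,0,0,0]]]' --squeeze 3

```text
t: 47.68
tcp_pos: [0.4506, -0.3073, 0.0836]
ee_rot: [-0.224, 3.133, -0.0]
wrist_force: [0.4, -0.0, -2.2]
opening: 0.681
grasp_force: 3.0
```

Emit:
move_arm --steps '[[[0,0,0,0],[0,0,0,0],[0,0,0,0],[0,0,0,0],[0,0,0,0]]]' --jaw 1

```text
t: 48.1
tcp_pos: [0.4505, -0.3072, 0.0842]
ee_rot: [-0.224, 3.133, -0.0]
wrist_force: [-0.2, 1.1, 0.1]
opening: 0.992
grasp_force: 0.0
```

Emit:
move_arm --steps '[[[0,0,-0.5,0],[0,0,-0.8,0],[0,0,-0.9,0],[0,0,-0.9,0],[0,0,-0.9,0]]]'

```text
t: 48.52
tcp_pos: [0.4501, -0.307, 0.2053]
ee_rot: [0.223, -3.133, -0.0]
wrist_force: [0.5, 1.1, -0.2]
opening: 1.001
grasp_force: 0.0
```

Emit:
move_arm --steps '[[[0,0,-0.5,0],[0,0,0,0],[0,0,0,0]]]'

```text
t: 48.77
tcp_pos: [0.4506, -0.3074, 0.2197]
ee_rot: [-0.223, 3.132, -0.002]
wrist_force: [0.1, 0.2, -0.9]
opening: 1.002
grasp_force: 0.0
```

```bash
python3 - <<'E'
from h import *
onpeg(.4494,-.306)
g,a=lying(0); go(*g,.12,a)
E
```

```text
seen box x,y,w,h,area [214 141  22  26 453] [225. 154.]
0.112 cols 213.0 235.0 rows (near) top 132.0 144.0 bottom 165.0
0.13 cols 213.0 234.0 rows (near) top 127.0 139.0 bottom 160.0
centroid [ 0.5705 -0.2127] size 0.055 0.073 base->mouth [-0.99  -0.138] grip [ 0.6171 -0.2063] dark 87.0 141.0
t 48.87 tcp [ 0.4497 -0.3067  0.2179] yawy 98.2 roll 0.0007 shift [-5.99  2.54  3.26] after-roll; op 1.004 gf 0.0 zax [-0.001  0.001 -1.   ]
```

Emit:
move_arm --steps '[[[-0.5,0.2,0,0],[-0.9,0.38,0,0],[-0.9,0.38,0,0],[-0.9,0.38,0,0],[-0.9,0.38,0,0]]]'

```text
t: 49.28
tcp_pos: [0.5649, -0.2376, 0.217]
ee_rot: [0.223, -3.131, -0.002]
wrist_force: [0.9, 0.1, 0.1]
opening: 0.995
grasp_force: 0.0
```

Emit:
move_arm --steps '[[[-0.9,0.38,0.5,0],[-0.7,0.3,0.9,0],[-0.29,0.14,0.9,0],[0,0,0.7,0],[0,0,0.2,0]]]'

```text
t: 49.7
tcp_pos: [0.6146, -0.2044, 0.1172]
ee_rot: [0.225, -3.125, -0.006]
wrist_force: [-0.8, -0.6, -1.3]
opening: 1.002
grasp_force: 0.0
```

Emit:
move_arm --steps '[[[0,0,0,0],[0,0,0,0],[0,0,0,0]]]'

```text
t: 49.95
tcp_pos: [0.6179, -0.2069, 0.1241]
ee_rot: [-0.222, 3.132, -0.001]
wrist_force: [0.8, -0.5, 0.3]
opening: 0.999
grasp_force: 0.0
```

```bash
python3 - <<'E'
from h import *
go(.617,-.206,.0115,98.0)
E
```

```text
t 49.95 tcp [ 0.6179 -0.2069  0.1241] yawy 98.1 roll 0.0003 shift [0.03 0.04 3.75] after-roll; op 0.999 gf 0.0 zax [ 0.001 -0.001 -1.   ]
```

Emit:
move_arm --steps '[[[0.03,0.04,0.9,0],[0,0,0.95,0],[0,0,0.95,0],[0,0,0.9,0],[0,0,0,0]]]'

```text
t: 50.37
tcp_pos: [0.6137, -0.2048, 0.0088]
ee_rot: [0.222, -3.129, -0.003]
wrist_force: [0.3, 0.0, 0.6]
opening: 1.0
grasp_force: 0.0
```

Emit:
move_arm --steps '[[[0,0,0,0],[0,0,0,0],[0,0,0,0],[0,0,0,0],[0,0,0,0]]]' --jaw -1 --squeeze 12

```text
t: 50.78
tcp_pos: [0.6179, -0.2059, 0.0142]
ee_rot: [-0.224, 3.13, -0.003]
wrist_force: [0.2, -0.3, 7.0]
opening: 0.684
grasp_force: 12.0
```

Emit:
move_arm --steps '[[[0,0,-0.3,0],[0,0,-0.6,0],[0,0,-0.8,0],[0,0,-0.8,0],[0,0,-0.8,0]]]'

```text
t: 51.2
tcp_pos: [0.6159, -0.2049, 0.1124]
ee_rot: [0.223, -3.133, -0.001]
wrist_force: [0.4, 0.7, -3.3]
opening: 0.683
grasp_force: 12.0
```

Emit:
move_arm --steps '[[[0,0,-0.8,0],[0,0,-0.8,0],[0,0,-0.6,0],[0,0,-0.3,0],[0,0,0,0]]]'

```text
t: 51.62
tcp_pos: [0.6174, -0.2055, 0.1888]
ee_rot: [-0.223, 3.13, -0.002]
wrist_force: [0.7, 0.3, -1.8]
opening: 0.688
grasp_force: 12.0
```

Emit:
move_arm --steps '[[[0,0,0,0],[0,0,0,0],[0,0,0,0]]]' --squeeze 3

```text
t: 51.87
tcp_pos: [0.6153, -0.2048, 0.1843]
ee_rot: [0.223, -3.131, -0.002]
wrist_force: [-0.4, -1.1, -2.7]
opening: 0.688
grasp_force: 2.9
```

Emit:
move_arm --steps '[[[0,0,-1,0],[0,0,0,0],[0,0,0,0]]]'

```text
t: 52.12
tcp_pos: [0.6172, -0.2055, 0.2163]
ee_rot: [-0.223, 3.132, -0.001]
wrist_force: [-0.5, 0.1, -3.4]
opening: 0.683
grasp_force: 3.0
```

Emit:
move_arm --steps '[[[0,0,-1,0],[0,0,0,0],[0,0,0,0]]]'

```text
t: 52.37
tcp_pos: [0.617, -0.2054, 0.2459]
ee_rot: [-0.223, 3.132, -0.001]
wrist_force: [-0.7, -0.5, -2.5]
opening: 0.679
grasp_force: 3.0
```

```bash
python3 - <<'E'
from h import *
held(); print(ctrl.sense()["wrist_force"])
E
```

```text
top grasp px [367. 167.] []
  expected green centre 0/45/90: [[370.0, 187.0], [367.0, 183.0], [364.0, 170.0]]
scene grasp px [186. 123.] [([191.0, 151.0], [177, 135, 27, 31, 586])]
  expected green centre 0/45/90: [[201.0, 115.0], [198.0, 129.0], [188.0, 140.0]]
[ 0.57014017 -1.06933144 -2.60757537]
```

Emit:
move_arm --steps '[[[0,0,0,0],[0,0,0,0],[0,0,0,0]]]' --squeeze 15

```text
t: 52.72
tcp_pos: [0.616, -0.2051, 0.245]
ee_rot: [0.223, -3.132, -0.001]
wrist_force: [-0.0, 0.5, -2.2]
opening: 0.682
grasp_force: 15.0
```

```bash
python3 - <<'E'
from h import *
go(.461,-.177,.21,98.1)
E
```

```text
t 52.72 tcp [ 0.616  -0.2051  0.245 ] yawy 98.2 roll 0.0002 shift [4.98 1.65 1.17] after-roll; op 0.682 gf 15.0 zax [-0.001  0.001 -1.   ]
```

Emit:
move_arm --steps '[[[0.3,0.1,0,0],[0.6,0.2,0,0],[0.7,0.23,0,0],[0.7,0.23,0,0],[0.7,0.23,0,0]]]'

```text
t: 53.13
tcp_pos: [0.5213, -0.1882, 0.2457]
ee_rot: [0.224, -3.133, -0.0]
wrist_force: [-0.1, 0.6, -2.1]
opening: 0.682
grasp_force: 15.0
```

Emit:
move_arm --steps '[[[0.7,0.23,0.1,0],[0.6,0.2,0.3,0],[0.45,0.15,0.4,0],[0.23,0.08,0.37,0],[0,0,0,0]]]'

```text
t: 53.55
tcp_pos: [0.458, -0.1763, 0.2092]
ee_rot: [0.223, -3.13, -0.003]
wrist_force: [-0.0, -0.4, -3.7]
opening: 0.678
grasp_force: 15.0
```

Emit:
move_arm --steps '[[[0,0,0,0],[0,0,0,0],[0,0,0,0]]]'

```text
t: 53.8
tcp_pos: [0.4626, -0.1778, 0.2118]
ee_rot: [-0.224, 3.132, -0.001]
wrist_force: [0.3, -0.4, -3.1]
opening: 0.68
grasp_force: 15.0
```

```bash
python3 - <<'E'
from h import *
go(.461,-.177,.165,98.2); held()
S=imaging.snapshot("scene"); print("peg3 base/tip px",proj(S,[.453,-.178,.012]).round(),proj(S,[.453,-.178,.09]).round())
E
```

```text
t 53.8 tcp [ 0.4626 -0.1778  0.2118] yawy 98.2 roll -0.0001 shift [0.05 0.03 1.56] after-roll; op 0.68 gf 15.0 zax [ 0.002 -0.001 -1.   ]
top grasp px [353. 230.] []
  expected green centre 0/45/90: [[356.0, 249.0], [353.0, 243.0], [350.0, 230.0]]
scene grasp px [243. 118.] [([236.0, 149.0], [214, 131, 43, 36, 941])]
  expected green centre 0/45/90: [[256.0, 110.0], [253.0, 123.0], [244.0, 133.0]]
peg3 base/tip px [[250. 180.]] [[248. 158.]]
```

Emit:
move_arm --steps '[[[0.05,0,0.4,0],[0,0,0.5,0],[0,0,0.4,0],[0,0,0.2,0],[0,0,0,0]]]'

```text
t: 54.37
tcp_pos: [0.4594, -0.1773, 0.1649]
ee_rot: [0.224, -3.132, -0.002]
wrist_force: [0.7, 0.4, -2.6]
opening: 0.685
grasp_force: 15.0
```

Emit:
move_arm --steps '[[[0,0,0.3,0],[0,0,0.2,0],[0,0,0,0]]]'

```text
t: 54.62
tcp_pos: [0.4596, -0.1775, 0.1501]
ee_rot: [0.223, -3.133, -0.001]
wrist_force: [0.6, 0.3, -2.6]
opening: 0.683
grasp_force: 15.0
```

Emit:
move_arm --steps '[[[0,0,0.3,0],[0,0,0.2,0],[0,0,0,0]]]'

```text
t: 54.87
tcp_pos: [0.4593, -0.1773, 0.1348]
ee_rot: [0.223, -3.132, -0.001]
wrist_force: [0.7, 0.5, -2.5]
opening: 0.684
grasp_force: 15.0
```

Emit:
move_arm --steps '[[[0.05,0,0.3,0],[0.05,0,0.3,0],[0.05,0,0.3,0],[0,0,0,0]]]' --squeeze 8

```text
t: 55.2
tcp_pos: [0.4539, -0.1777, 0.107]
ee_rot: [0.223, -3.13, -0.003]
wrist_force: [0.1, 0.0, -2.3]
opening: 0.683
grasp_force: 8.0
```

Emit:
move_arm --steps '[[[0.05,0,0.3,0],[0,0,0.3,0],[0,0,0,0]]]' --squeeze 5

```text
t: 55.45
tcp_pos: [0.4541, -0.1786, 0.09]
ee_rot: [0.223, -3.134, 0.0]
wrist_force: [-0.0, 0.7, -2.2]
opening: 0.683
grasp_force: 5.0
```

Emit:
move_arm --steps '[[[0,0,0.2,0],[0,0,0,0]]]' --squeeze 3

```text
t: 55.62
tcp_pos: [0.4542, -0.1785, 0.0845]
ee_rot: [-0.224, 3.133, -0.0]
wrist_force: [-0.7, 0.2, -2.3]
opening: 0.682
grasp_force: 3.0
```

Emit:
move_arm --steps '[[[0,0,0,0],[0,0,0,0],[0,0,0,0],[0,0,0,0],[0,0,0,0]]]' --jaw 1

```text
t: 56.03
tcp_pos: [0.4541, -0.1785, 0.0851]
ee_rot: [-0.223, 3.133, -0.0]
wrist_force: [-0.4, -0.4, 0.2]
opening: 0.993
grasp_force: 0.0
```

Emit:
move_arm --steps '[[[0,0,-0.5,0],[0,0,-0.8,0],[0,0,-0.9,0],[0,0,-0.9,0],[0,0,-0.9,0]]]'

```text
t: 56.45
tcp_pos: [0.4538, -0.1783, 0.2062]
ee_rot: [0.224, -3.133, -0.0]
wrist_force: [0.4, -0.4, -0.7]
opening: 1.0
grasp_force: 0.0
```

Emit:
move_arm --steps '[[[0,0,-1,0],[0,0,-1,0],[0,0,-1,0],[0,0,-1,0],[0,0,0,0]]]'

```text
t: 56.87
tcp_pos: [0.4567, -0.1796, 0.331]
ee_rot: [-0.223, 3.125, -0.007]
wrist_force: [-0.2, -0.1, 0.7]
opening: 1.0
grasp_force: 0.0
```

Emit:
move_arm --steps '[[[1,0,0,0],[1,0,0,0],[1,0,0,0],[0,0,0,0],[0,0,0,0]]]'

```text
t: 57.28
tcp_pos: [0.364, -0.1913, 0.3248]
ee_rot: [-0.221, 3.133, -0.0]
wrist_force: [-0.2, -0.9, 0.2]
opening: 0.996
grasp_force: 0.0
```

```bash
python3 - <<'E'
from h import *
np.set_printoptions(precision=3,suppress=True)
for p in[(.4608,.0788),(.4577,-.05),(.453,-.178),(.4494,-.306)]: onpeg(*p)
T=imaging.snapshot("top");S=imaging.snapshot("scene"); h=cv2.cvtColor(T["image"],cv2.COLOR_RGB2HSV)
# colour map of mat area in the top view: c cork, a tray/bluish, # black, t tablets/bright
im=T["image"].astype(int)
for y in range(164,252,3):
    print(y,"".join("#" if im[y,x].max()<45 else "c" if im[y,x,0]-im[y,x,2]>30 else "a" if im[y,x,2]>im[y,x,0] and im[y,x].max()>60 else "." for x in range(100,245,2)))
E
```

```text
seen box x,y,w,h,area [295 205  26  33 557] [307. 224.]
0.112 cols 294.0 318.0 rows (near) top 199.0 215.0 bottom 237.0
0.13 cols 294.0 319.0 rows (near) top 193.0 210.0 bottom 232.0
seen box x,y,w,h,area [268 185  25  29 523] [280. 200.]
0.112 cols 264.0 287.0 rows (near) top 174.0 189.0 bottom 211.0
0.13 cols 263.0 287.0 rows (near) top 169.0 184.0 bottom 206.0
seen box x,y,w,h,area [238 162  24  26 466] [249. 175.]
0.112 cols 237.0 260.0 rows (near) top 152.0 165.0 bottom 187.0
0.13 cols 237.0 259.0 rows (near) top 147.0 160.0 bottom 182.0
seen box x,y,w,h,area [214 140  22  27 449] [225. 154.]
0.112 cols 213.0 235.0 rows (near) top 132.0 144.0 bottom 165.0
0.13 cols 213.0 234.0 rows (near) top 127.0 139.0 bottom 160.0
164 .........................................................................
167 .........................................................................
170 ............................................ccccccccccccccccccccccc......
173 ............................................ccccccccccccccccccccccc......
176 ...........................................ccccccccc
[... 1271 characters left out ...]
27 a....aaaaa.............a..................c.aaaaaaa###aaaaaaaaa.cc.......
230 aa.a..a.aaa....aa.........a...............c.aaaaaaa###aaaaaaaaa.c........
233 ..a.....aaa............a.a................c.aaaaaa.###aaaaaaaaacc........
236 a...a.a.a.a...aaa........................ccaaaaaaa.###aaaaaaaaacc........
239 ......aaaaaa....a.......a................c.aaaaaaa.###aaaaaaaaacc........
242 aa.aa..aa....a.a....a....................c..a.aaaa...aaaaaaaaa.cc........
245 ................a......a.......................................cc........
248 .........................................................................
251 .........................................................................
```

```bash
python3 -c "
from rig import ctrl
print(ctrl.hand_in())"
```

```text
the job is handed in; nothing more can be done
None
```

I handed the job in at about 57 s of the 208 s, but no verdict came back. From the camera measurements, all four tumblers are mouth down on their own pegs, the four tablets are in the tub, and the tray lies flat about 10 mm from the middle of its mat; one tumbler was dropped and picked up again, and I did not measure the clock or the bottle at the end.

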